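Reset an overshot ratchet dividing head

ROBOT

A 6-joint arm with a two-finger parallel gripper is mounted at the origin on a cart in front of the work surface, level with it; the furniture and walls round the work are solid. World frame = base frame: x ahead of the robot, y to its left, z up, the work surface at z = 0. Lengths are in m, angles in rad, forces in N, time in s.
With the tool pointing down it reaches from about 0.225 to 0.725 m from the base axis. Payload 3.1 kg.
Tool frame: the origin (TCP) lies on the centre line of the jaws, within the pads' length; the fingertips stand 17 mm ahead of it and the grasp point (between the pads) lies 2 mm behind it; z points along the fingers, y is the direction in which the jaws open and shut (so a half turn about z gives the same grasp; the last joint's range is limited). The gripper opens to 85 mm and grips with 20 to 120 N. Pads are 22 mm wide; open, the fingers measure 114 mm over their backs; the gripper's body (76 mm by 85 mm) begins 54 mm behind the grasp point. The pads swing forward as they close: fully open they stand 13 mm farther back than shut.
Start: joints at [1.176, 0.048, 0.099, 1.622, 0, 1.443], TCP at [0.138, 0.506, 0.248] pointing down, gripper open.
Joint ranges: [-2.91, 2.91], [-0.99, 1.94], [-1.21, 1.42], [-2.12, 2.29], [-1.49, 1.47], [-3.14, 3.14]. Speed limits (rad/s): [2.79, 2.79, 3.14, 3.14, 3.14, 3.14].

INTERFACE

Orientations are given as a 3x3 rotation matrix whose columns are the frame's x, y, z axes.
In Python, from plant import robot gives the robot as it stands.
- The arm moves only by the shell command python3 -m jog 'ROWS' [OPENING] [FORCE]. ROWS is text: rows parted by semicolons, each of 6 numbers parted by spaces: the shift along the tool's x, y, z in cm, then the turn, a rotation vector about the tool's x, y, z in degrees. A call has 1 to 12 rows; each row shifts and turns the commanded pose from where the row before left it, along the tool's axes as they then stand; what a row does not reach is not made up. A row lasts 1/12 s, in which the tool goes at most 41.7 mm and 7.16 degrees, less where a joint would pass 70% of its speed; a pose out of reach is approached as far as the arm can. A call with a gripper value outside its range is refused whole. OPENING is the finger opening in cm, from 0 to 8.54, set as the call begins (- or left out, the last holds). The fingers move at their own pace and stop on an object; FORCE is the grip in N (left out, the last holds). Time passes only in rows, so rows that do not move let the fingers close. It gives the time, the measured TCP pose, the force and the opening at its end, in the units of the state.
- robot.get_state(): the state, without advancing time (a new reading comes with each control period).
- robot.get_image(name): name is "scene" or "top" or "wrist"; returns (picture, depth): 420x560x3 uint8, blue, green, red; 420x560 float32, m along the optical axis (not along the pixel's ray), 0 where there is no reading.
- robot.camera_params(name): a dict with "camera_matrix" (3x3 intrinsics, pixels), "rvec" (rotation vector, rad) and "tvec" (3), from world to camera coordinates, as OpenCV has them. Camera axes: x right, y down, z forward; pixel columns grow to the right and rows downward; lengths in m; the calibration is good to about 2 mm. A picture is of the moment at which its call begins: read the wrist's pose just before it. camera_params takes no time and is no camera call; for the wrist camera it gives the pose at the moment of the call.
- robot.sign_off(): hands the job in, once; it reports no verdict.
The state is a dict: "clock": time; "joints": joint angles; "joint_velocities": joint speeds; "effort": joint torques, N m; "tcp_pos": TCP position; "orientation": TCP orientation; "contact_force": force on the tool from outside, world axes, zero at the start; "moment": the same for the moment, N m; "width": finger opening in m.
Only numpy, scipy, OpenCV 4.12 (cv2) and the standard library are available. Lean on these libraries where they do the work, as an engineer would, in place of code of your own. Each camera call takes 0.05 s, during which the arm holds its last target.

TASK

The dividing head has been clicked past its red mark. Throw its yellow-balled pawl lever outward so the dial is free, turn the knob back anticlockwise until the dial just bears on its brass stop, and tip the lever back in so the pawl rides on the teeth. Then advance the knob clockwise three notches, one at a time, after each one easing it back until the tooth bears gently on the pawl, so that the red mark ends at the white pointer; never press the dial against stop or pawl harder than a few newtons (at the rim), and leave the other things alone.

Things in the scene. Friction and masses are not known exactly. Their poses are not given: they have to be found in the camera images.
- index_base: grey dividing-head base, bolted down, a plate 124 x 172 x 14 mm; its frame lies on the dial's upright axis at the bench top (z = 0), x away from the white pointer (the pointer is at -x, 50 mm out), y towards the pawl, z up
- dial: steel dial 88 mm across turning about the base's z axis, with copper blank, stem and black wing knob; frame on the axis 16 mm up, x along the wing. On it is clamped a ring of 14 ratchet teeth, 0.449 rad apart, 5 mm high, tops 29 mm up, whose angle on the dial varies by 0.15 rad either way and is not given. Forward is clockwise from above. Friction about 0.06 N m, no spring: it stays where left
- knob_grip (a point): centre of the black wing knob, on the dial's axis 85 mm above the bench; wing 46 mm long (along the dial's x) x 12 mm thick x 24 mm high (73 to 97 mm over the bench); pinch it across its thickness and turn
- red_mark (a point): red mark on the dial's rim, 45.5 mm from the axis, 26 mm above the bench. In the base frame y is negative while the dial is short of the pointer, positive when past it. The tooth of the third notch from the stop bears on the pawl with the mark at the pointer (y = 0) give or take 7 mm, as the ratchet ring's clamping varies; the notches before it come 0.449 and 0.898 rad earlier
- pointer_tip (a point): tip of the white pointer blade, fixed to the base
- pawl: pawl with lever; pivot (origin) 85 mm from the dial's axis along the base's +y, 32 mm above the bench, hinged about the base's x axis. Its arm reaches inward and its 6 mm round nose drops between the teeth by its own weight. It tips over like a toggle: under 1 N on the lever takes it past balance, then it falls by itself and stays. 4 N of a tooth on it is 0.15 N m at the knob
- pawl_ball (a point): centre of the 16 mm yellow ball on the pawl lever, 38 mm from the pivot, about 67 mm above the bench. In the base frame y is about 70 mm with the pawl in a notch (73 mm on top of a tooth) and 105 mm when thrown outward, free; balance is near y = 91 mm
- stop: dark bracket of the dial's stop; frame on the dial's axis, x towards its middle. An upright 8 mm brass pin, 46 mm from the axis, is clamped somewhere along it (not given); a lug on the ratchet ring meets the pin when the dial is fully back, 1.0 to 1.5 rad short of the red mark being at the pointer and always 0.27 to 0.43 rad before the first notch
- marker: black and red marker pen, 128 mm long, lying; origin at its underside; a bystander, leave alone
- jar: glass jar with dark lid, 48 mm across, 63 mm high; origin at its underside; a bystander, leave alone
- doming_block: brass doming cube, 42 mm; origin at its underside; a bystander, leave alone
- nylon_mallet_head: cream nylon mallet head, 31 x 53 mm, lying; origin at its underside; a bystander, leave alone
- solder_spool: wire spool, 48 mm across, 32 mm high; origin at its underside; a bystander, leave alone
Not all that is in view belongs to the job. There is more than one size of the index_base; the one meant has the size given above.

How it is judged:
On the way, in this order (a step that is already met when the one before it is completed fails the run):
1. the pawl lever is thrown outward: pawl free of the teeth (y of pawl_ball in the frame of index_base above 0.1 m), for 0.2 s.
2. with the pawl free, the dial is turned back until it bears on the stop (more than 1.5 N) (y of pawl_ball in the frame of index_base above 0.1 m and contact force between dial and stop above 1.5 N), for 0.1 s.
3. the pawl is let in again while the dial is still back, before the first notch (y of pawl_ball in the frame of index_base below 0.078 m and y of red_mark in the frame of index_base below -0.0375 m), for 0.2 s.
4. the dial stands in the first notch and bears back on the pawl with more than 1.5 N (y of pawl_ball in the frame of index_base below 0.0718 m and contact force between dial and pawl above 1.5 N and y of red_mark in the frame of index_base between -0.0401 and -0.0298 m), for 0.1 s.
5. the dial stands in the second notch and bears back on the pawl with more than 1.5 N (y of pawl_ball in the frame of index_base below 0.0718 m and contact force between dial and pawl above 1.5 N and y of red_mark in the frame of index_base between -0.0268 and -0.0121 m), for 0.1 s.
6. the dial stands in the third notch and bears back on the pawl with more than 1.5 N (y of pawl_ball in the frame of index_base below 0.0718 m and contact force between dial and pawl above 1.5 N and y of red_mark in the frame of index_base between -0.0085 and 0.0085 m and x of red_mark in the frame of index_base below 0 m), for 0.1 s.
At the end, for the whole second after the job is handed in: the red mark stands at the pointer within 8.5 mm (under half a notch), the pawl lies in its notch, the dial is still and the knob released (y of red_mark in the frame of index_base between -0.0085 and 0.0085 m and x of red_mark in the frame of index_base below 0 m and y of pawl_ball in the frame of index_base below 0.0718 m and angular speed of dial below 0.05 rad/s); the robot touches nothing.
It fails at once if the dial is forced against the pawl with more than 9 N (contact force between dial and pawl above 9 N).
It fails at once if the dial is forced against the stop with more than 9 N (contact force between dial and stop above 9 N).
It fails at once if the pawl is pushed with more than 15 N (contact force between the fingers and pawl above 15 N).
It fails at once if a thing lying round about is moved by more than 20 mm (distance of any of marker, jar, doming_block, nylon_mallet_head, solder_spool from where it was at the start of the episode above 0.02 m).
It also fails if it takes over 72 s, if anything falls off the work surface, if the arm or the gripper's body presses on something with over 40 N, if the wrist force passes 120 N, or if a joint passes its speed limit or range.

## Working session

There is one attempt and no reset: what is moved stays moved. The work goes in short steps, Python scripts to look and compute and a shell command to move; the robot and the scene stay as the last step left them, time stands still between calls to the robot, and variables do not carry over. Pictures are saved under pics/ and viewed, and the job is handed in when it is done.

```bash
ls; mkdir -p pics; python3 - <<'E'
from plant import robot
import cv2
s=robot.get_state(); print(s)
for n in ["scene","top","wrist"]:
    im,d=robot.get_image(n); cv2.imwrite(f"pics/{n}0.png",im)
    import numpy as np; np.savez(f"pics/{n}0.npz",d=d,im=im,**{k:np.array(v) for k,v in robot.camera_params(n).items()})
E
```

```text
pics
{'clock': 0.0, 'joints': array([1.17618863e+00, 4.87218474e-02, 9.75883710e-02, 1.62200058e+00,
       1.03306653e-05, 1.44300643e+00]), 'joint_velocities': array([ 0.00145494, -0.00022047,  0.00048988, -0.00083629, -0.0006205 ,
        0.00080383]), 'effort': array([ 1.85143253e-03, -3.38778877e+01,  3.20016110e+01,  2.03605107e-02,
        7.71960867e-05, -3.68299354e-06]), 'tcp_pos': array([0.13820483, 0.50588765, 0.24712741]), 'orientation': array([[-9.64614666e-01,  2.63662134e-01, -9.08267576e-04],
       [ 2.63663518e-01,  9.64612310e-01, -2.15409732e-03],
       [ 3.08172189e-04, -2.31735089e-03, -9.99997267e-01]]), 'contact_force': array([ 0.29629503, -0.23278167,  0.29159995]), 'moment': array([-0.01530765, -0.02480362, -0.03215157]), 'width': 0.08559792813668421}
```

View pics/scene0.png

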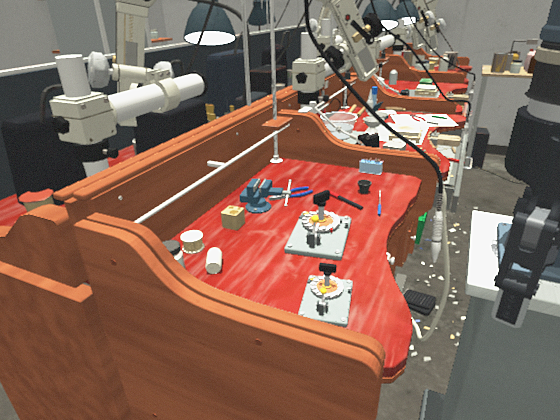

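View pics/top0.png

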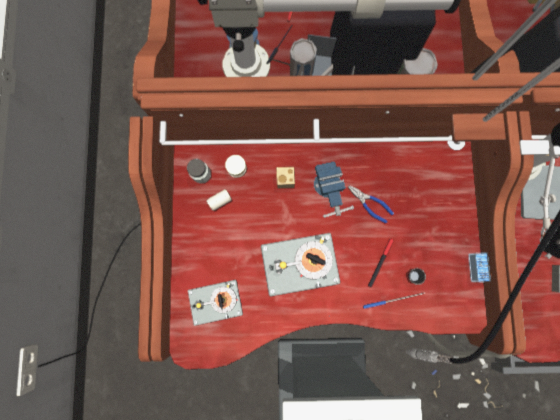

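View pics/wrist0.png

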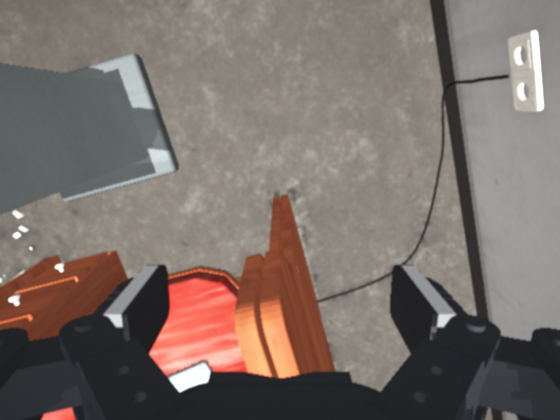

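The top view shows two dividing heads, at (300,265) and (215,302). I'll measure both plates and crop in.

```bash
cat > h.py <<'E'
import numpy as np, cv2
def load(f):
    z=np.load(f); K=z['camera_matrix']; R=cv2.Rodrigues(z['rvec'])[0]; t=z['tvec'].reshape(3); return z['im'],z['d'],K,R,t
def plane(u,v,z,K,R,t):
    r=R.T@(np.linalg.inv(K)@[u,v,1.]); c=-R.T@t; return c+r*(z-c[2])/r[2]
def deproj(u,v,d,K,R,t):
    return R.T@(np.linalg.inv(K)@[u,v,1.]*d[v,u]-t)
def proj(P,K,R,t):
    q=K@(R@np.asarray(P,float)+t); return q[:2]/q[2]
def shot(n,tag):
    from plant import robot
    s=robot.get_state(); p=robot.camera_params(n); im,d=robot.get_image(n)
    cv2.imwrite(f"pics/{tag}.png",im); np.savez(f"pics/{tag}.npz",d=d,im=im,**{k:np.array(v) for k,v in p.items()}); return s,im,d
E
python3 - <<'E'
from h import *
im,d,K,R,t=load("pics/top0.npz")
print(K,-R.T@t)
cv2.imwrite("pics/topc.png",cv2.resize(im[225:335,180:350],None,fx=4.7,fy=4.7,interpolation=cv2.INTER_CUBIC))
for n,cs in {"big":[(263,241),(336,235),(341,289),(270,295)],"small":[(188,288),(238,281),(243,317),(194,325)]}.items():
    P=[plane(u,v,.014,K,R,t) for u,v in cs]; print(n,np.round(P,3).tolist(),[round(float(np.linalg.norm(P[i]-P[(i+1)%4])),3) for i in range(4)])
E
```

```text
[[384.52405526   0.         284.30194599]
 [  0.         384.52405526 219.10814846]
 [  0.           0.           1.        ]] [0.43849637 0.1554048  0.93477514]
big [[0.518, 0.201, 0.014], [0.53, 0.025, 0.014], [0.402, 0.018, 0.014], [0.391, 0.186, 0.014]] [0.176, 0.128, 0.168, 0.128]
small [[0.41, 0.379, 0.014], [0.425, 0.261, 0.014], [0.341, 0.249, 0.014], [0.325, 0.363, 0.014]] [0.119, 0.084, 0.115, 0.086]
```

View pics/topc.png

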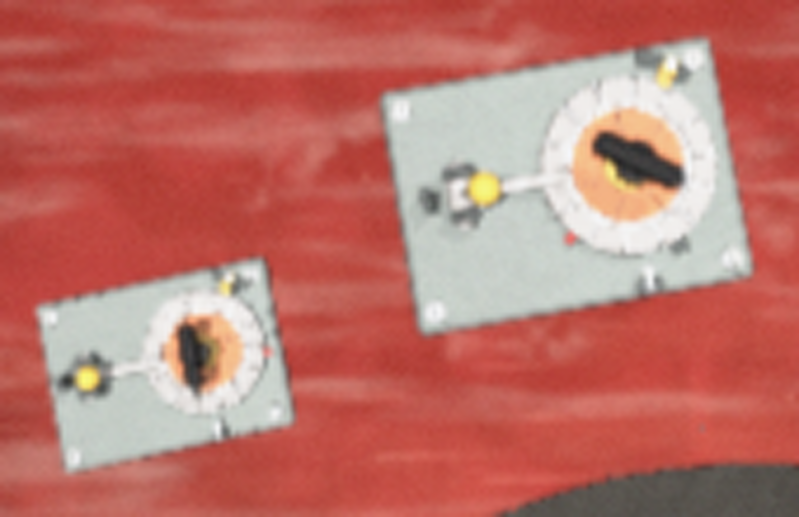

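The nearer-to-size plate is the big one: 172 × 126 mm measured. Candidates are the big head at top (300,265) and the small head at (215,302), which measures 117 × 85 and so is a decoy. I choose the big one. Its ball is at about (283,265), and the red mark sits left of the pointer, so it is past it. Next I'll move over it for a close look.

```bash
python3 - <<'E'
from h import *
im,d,K,R,t=load("pics/wrist0.npz"); c=-R.T@t
from plant import robot
s=robot.get_state(); O=s['orientation']; print("cam in tool",O.T@(c-s['tcp_pos']),"axis",O.T@R.T[:,2],"imgx",O.T@R.T[:,0],K[0,0])
im,d,K,R,t=load("pics/top0.npz")
for n,(u,v),z in [("ball",(180+485/4.7,225+187/4.7),.067),("knob",(180+640/4.7,225+160/4.7),.097),("mark",(180+570/4.7,225+238/4.7),.026)]: print(n,plane(u,v,z,K,R,t))
E
python3 -m jog '-3 -2.6 0 0 0 0;-3 -2.6 0 0 0 0;-3 -2.6 0 0 0 0;-3 -2.6 0 0 0 0;-3 -2.6 0 0 0 0;-3 -2.6 0 0 0 0;-3 -2.6 0 0 0 0;-3 -2.6 0 0 0 0;-3 -2.6 0 0 0 0;-3 -2.6 0 0 0 0;-3 -2.6 0 0 0 0;0 0 0 0 0 0' 0 30
```

```text
cam in tool [ 0.06682787  0.00107915 -0.12598125] axis [-2.63908912e-01 -1.34166665e-04  9.64547598e-01] imgx [-1.08553210e-03  9.99999398e-01 -1.57913422e-04] 370.403973540629
ball [0.45960017 0.15370967 0.067     ]
knob [0.47009153 0.08203238 0.097     ]
mark [0.43470818 0.11173921 0.026     ]
clock: 1.15
tcp_pos: [0.3845, 0.1379, 0.2476]
orientation: [[-0.962, 0.273, 0.001], [0.273, 0.962, -0.004], [-0.002, -0.003, -1.0]]
contact_force: [0.6, 0.2, -0.6]
width: -0.0001
```

```bash
python3 -m jog '-3 -0.5 0 0 0 0;-3 -0.5 0 0 0 0;-3 -0.4 0 0 0 0;0 0 0 0 0 7;0 0 0 0 0 7;0 0 0 0 0 7;0 0 0 0 0 7;0 0 0 0 0 7;0 0 0 0 0 7;0 0 0 0 0 7;0 0 0 0 0 7;0 0 0 0 0 7' 
python3 -m jog '0 0 0 0 0 6;0 0 0 0 0 0;0 0 0 0 0 0'
python3 - <<'E'
from h import *
s,im,d=shot("wrist","w1"); print(s['tcp_pos'],s['joints'])
E
```

```text
clock: 2.15
tcp_pos: [0.4641, 0.1068, 0.2479]
orientation: [[-0.197, 0.98, -0.001], [0.98, 0.197, 0.0], [0.0, -0.001, -1.0]]
contact_force: [-0.2, -0.5, 0.5]
width: -0.0001
clock: 2.4
tcp_pos: [0.4642, 0.1067, 0.248]
orientation: [[-0.103, 0.995, -0.001], [0.995, 0.103, 0.0], [0.0, -0.001, -1.0]]
contact_force: [0.1, -0.5, -0.1]
width: -0.0002
[0.4641506  0.10665967 0.24799795] [ 8.48565208e-02 -7.78840283e-02 -2.58551701e-02  1.62357792e+00
  1.23830881e-04  1.55285754e+00]
```

View pics/w1.png

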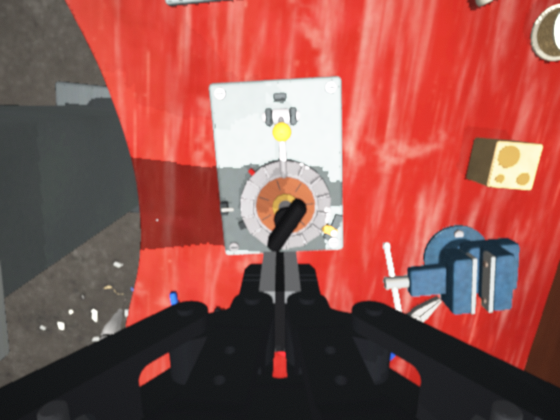

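The wrist view shows the plate square-on: ball (282,131), dial centre about (286,203), wing knob (288,225), red mark (251,172), pointer (227,210), brass pin (329,230). I'll measure from this.

```bash
python3 - <<'E'
from h import *
im,d,K,R,t=load("pics/w1.npz")
H,W=d.shape; u,v=np.meshgrid(np.arange(W),np.arange(H))
P=((np.stack([u,v,np.ones_like(u)],-1)@np.linalg.inv(K).T)*d[...,None]-t)@R
ok=(d>0)
hsv=cv2.cvtColor(im,cv2.COLOR_BGR2HSV)
# table check
roi=(u>150)&(u<440)&(v<260)
print("table z",np.median(P[...,2][roi&(hsv[...,1]>180)]))
m=roi&(abs(P[...,2]-.014)<.004)&(hsv[...,1]<80)
m=cv2.morphologyEx(m.astype(np.uint8),cv2.MORPH_OPEN,np.ones((3,3)))
pts=P[m>0][:,:2].astype(np.float32)
r=cv2.minAreaRect(pts); print("rect",r)
# sub-pixel: z percentile of dial
cz=P[...,2]
m2=roi&(abs(cz-.0275)<.0035)&(np.hypot(P[...,0]-.468,P[...,1]-.082)<.06)
q=P[m2][:,:2]; hull=cv2.convexHull(q.astype(np.float32))[:,0]
print("enclosing",cv2.minEnclosingCircle(q.astype(np.float32)), len(q))
def show(n,mask,z=None):
    p=P[mask]; print(n,mask.sum(),p.mean(0),p[:,2].max(),"px",u[mask].mean(),v[mask].mean())
    if z is not None: print("   plane",plane(u[mask].mean(),v[mask].mean(),z,K,R,t))
h,s_,vv=[hsv[...,i].astype(int) for i in range(3)]
ye=(h>22)&(h<35)&(s_>150)&(vv>120)
show("ball",ye&(abs(u-282)<15)&(abs(v-131)<15),.067)
show("pin",ye&(abs(u-329)<12)&(abs(v-230)<12),.034)
red=((h<6)|(h>174))&(s_>150)&(abs(u-251)<7)&(abs(v-172)<7); show("red",red,.026)
kn=(cz>.088)&(cz<.105)&(np.hypot(P[...,0]-.468,P[...,1]-.082)<.05)&(v<250); show("knob",kn,.097)
wp=P[kn][:,:2]; print(cv2.minAreaRect(wp.astype(np.float32)))
cv2.imwrite("pics/w1c.png",cv2.resize(im[70:260,200:360],None,fx=3.15,fy=3.15,interpolation=cv2.INTER_CUBIC))
E
```

```text
table z 0.0004728387559568359
rect ((0.45295581221580505, 0.1500144898891449), (0.14232972264289856, 0.2590397596359253), 16.28458595275879)
enclosing ((0.46647337079048157, 0.06987898051738739), 0.05783812701702118) 4966
ball 45 [0.45980185 0.15928883 0.07970477] 0.3739870881382189 px 280.7111111111111 126.84444444444445
   plane [0.46003212 0.15865978 0.067     ]<stdin>:20: RuntimeWarning: Mean of empty slice.
  ret = um.true_divide(
Traceback (most recent call last):
ValueError: zero-size array to reduction operation maximum which has no identity
```

```bash
python3 - <<'E'
from h import *
im,d,K,R,t=load("pics/w1.npz")
cv2.imwrite("pics/w1a.png",cv2.resize(im[150:265,205:350],None,fx=5,fy=5,interpolation=cv2.INTER_CUBIC))
cv2.imwrite("pics/w1b.png",cv2.resize(im[70:190,205:350],None,fx=5,fy=5,interpolation=cv2.INTER_CUBIC))
E
```

```text
(no output)
```

View pics/w1a.png

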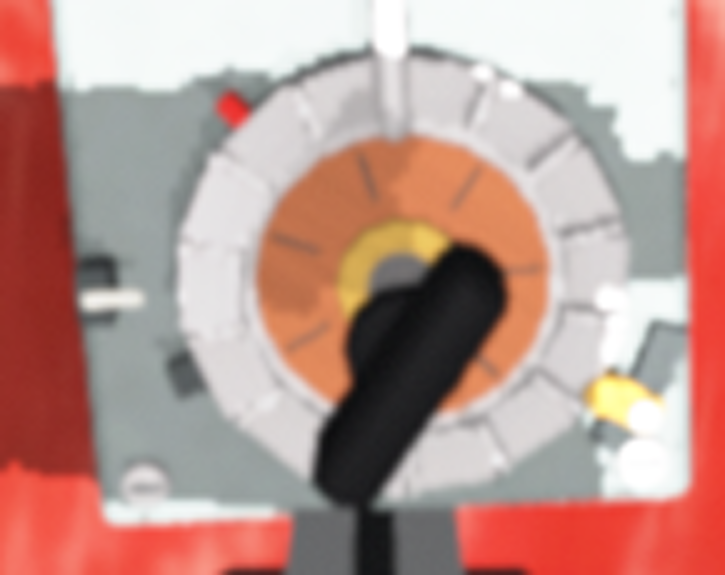

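View pics/w1b.png

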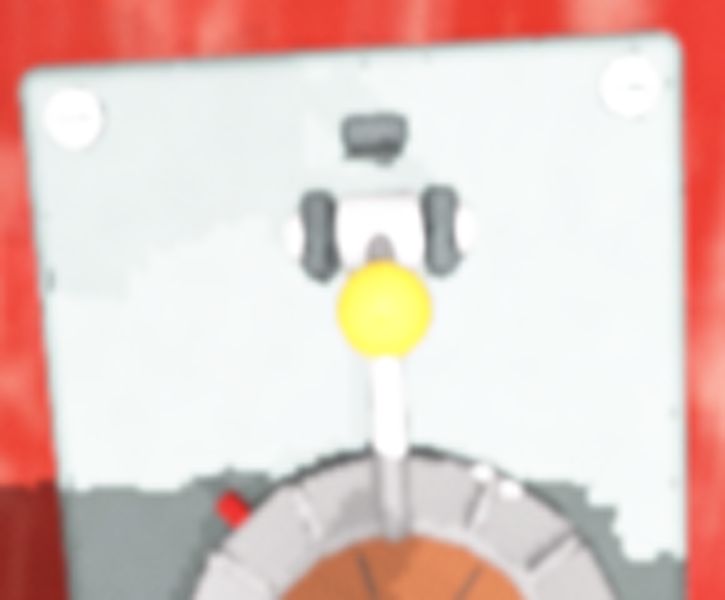

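```bash
python3 - <<'E'
from h import *
im,d,K,R,t=load("pics/w1.npz")
A=lambda x,y,z:plane(205+(x+.5)/5-.5,150+(y+.5)/5-.5,z,K,R,t)
B=lambda x,y,z:plane(205+(x+.5)/5-.5,70+(y+.5)/5-.5,z,K,R,t)
c=[B(22,70,.014),B(683,33,.014),A(690,498,.014),A(103,525,.014)]
c=np.array(c); print("corners",c.round(4).tolist(),[np.linalg.norm(c[i]-c[(i+1)%4]).round(4) for i in range(4)])
y=(c[0]-c[3])+(c[1]-c[2]); y2=(c[1]-c[0])+(c[2]-c[3])
print("yaw from y edges",np.arctan2(-y[0],y[1]),"from x edges",np.arctan2(y2[1],y2[0]), "centre",c.mean(0))
for n,p in {"dialc .029":A(404,272,.029),"orange .029":A(403.5,274,.029),"orange.033":A(403.5,274,.033),"L":A(178,270,.027),"R":A(630,270,.027),"T":A(400,50,.027),"knob":A(412,370,.097),"k1":A(480,250,.097),"k2":A(340,490,.097),"ball":B(385,310,.067),"ptr":A(143,298,.026),"ptr34":A(143,298,.034),"pin":A(625,400,.036),"mark":A(233,109,.026),"pivL":B(320,235,.032),"pivR":B(440,230,.032)}.items(): print(n,p.round(4))
for q in [(286,203),(212,100),(285,131),(263,170),(287,190)]: print(q,deproj(*q,d,K,R,t).round(4))
E
```

```text
corners [[0.3906, 0.1881, 0.014], [0.511, 0.2069, 0.014], [0.5371, 0.0388, 0.014], [0.4162, 0.0204, 0.014]] [np.float64(0.1219), np.float64(0.17), np.float64(0.1224), np.float64(0.1696)]
yaw from y edges 0.15277264076746644 from x edges 0.15294620328207437 centre [0.46374033 0.11355086 0.014     ]
dialc .029 [0.4723 0.0849 0.029 ]
orange .029 [0.4722 0.0845 0.029 ]
orange.033 [0.472  0.0856 0.033 ]
L [0.4288 0.0804 0.027 ]
R [0.5158 0.0893 0.027 ]
T [0.467  0.1271 0.027 ]
knob [0.4723 0.0869 0.097 ]
k1 [0.4807 0.1072 0.097 ]
k2 [0.463  0.0657 0.097 ]
ball [0.4611 0.155  0.067 ]
ptr [0.4223 0.0738 0.026 ]
ptr34 [0.4231 0.0761 0.034 ]
pin [0.5169 0.0658 0.036 ]
mark [0.4367 0.1126 0.026 ]
pivL [0.4486 0.1647 0.032 ]
pivR [0.4699 0.1678 0.032 ]
(286, 203) [0.4722 0.0888 0.04  ]
(212, 100) [0.3939 0.1738 0.0124]
(285, 131) [0.4636 0.1563 0.0765]
(263, 170) [0.4477 0.115  0.0253]
(287, 190) [0.4725 0.0981 0.0256]
```

```bash
python3 -m jog '2.3 0.5 0 0 0 -2.9;0 0 3 0 0 0;0 0 3 0 0 0;0 0 3 0 0 0;0 0 3 0 0 0;0 0 2 0 0 0;0 0 1.5 0 0 0;0 0 0 0 0 0;0 0 0 0 0 0;0 0 0 0 0 0' 0 30
python3 - <<'E'
from h import *
s,im,d=shot("wrist","w2"); p=s['tcp_pos']; O=s['orientation']
a=np.array([.4722,.086]); by=np.array([-.1524,.9883]); bx=np.array([.9883,.1524])
print(p,O.round(3)[:,0],s['contact_force'],"base x,y",(p[:2]-a)@bx,(p[:2]-a)@by)
E
```

```text
clock: 3.28
tcp_pos: [0.4679, 0.1298, 0.0945]
orientation: [[-0.151, 0.989, 0.002], [0.989, 0.151, 0.0], [-0.0, 0.002, -1.0]]
contact_force: [0.2, 0.5, 0.2]
width: -0.0002
[0.46788096 0.12983414 0.09450438] [-0.151  0.989 -0.   ] [0.16631011 0.52363521 0.15749704] base x,y 0.0024118181986842024 0.04397949795247461
```

View pics/w2.png

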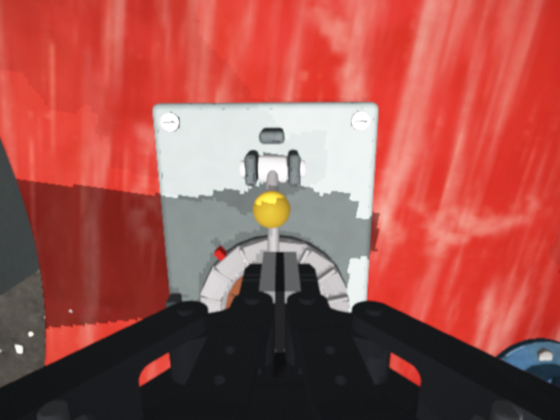

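Wrist view: ball (271,210) lies just ahead of the closed tips (280,255), and they are aligned. I'll lower and push outward.

```bash
python3 -m jog '0 -0.3 0.7 0 0 0;0 0 0.6 0 0 0;0.5 0 0 0 0 0;0.3 0 0 0 0 0;0.3 0 0 0 0 0;0.3 0 0 0 0 0;0.3 0 0 0 0 0;0.3 0 0 0 0 0;0 0 0 0 0 0'
python3 - <<'E'
from h import *
s,im,d=shot("wrist","w3"); p=s['tcp_pos']
print(s['contact_force'])
E
```

```text
clock: 4.08
tcp_pos: [0.4612, 0.1497, 0.0804]
orientation: [[-0.151, 0.989, 0.0], [0.989, 0.151, 0.0], [0.0, 0.0, -1.0]]
contact_force: [0.4, 0.6, 0.1]
width: 0.0001
[0.39410942 0.5989717  0.0534042 ]
```

View pics/w3.png

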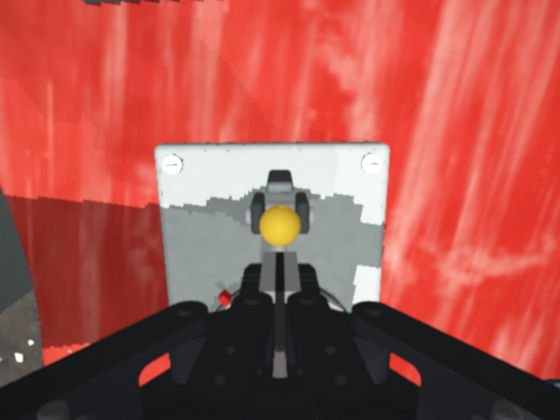

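```bash
python3 -m jog '0.3 0 0 0 0 0;0.3 0 0 0 0 0;0.3 0 0 0 0 0;0.3 0 0 0 0 0;0.3 0 0 0 0 0;0.3 0 0 0 0 0;0 0 0 0 0 0;0 0 0 0 0 0;0 0 0 0 0 0'
python3 - <<'E'
from h import *
s,im,d=shot("wrist","w4"); p=s['tcp_pos']
print(s['contact_force'])
E
```

```text
clock: 4.88
tcp_pos: [0.4585, 0.1668, 0.0803]
orientation: [[-0.15, 0.989, -0.0], [0.989, 0.15, 0.0], [0.0, -0.0, -1.0]]
contact_force: [0.3, -0.4, 0.2]
width: 0.0001
[ 0.28867441 -0.44376282  0.18911863]
```

View pics/w4.png

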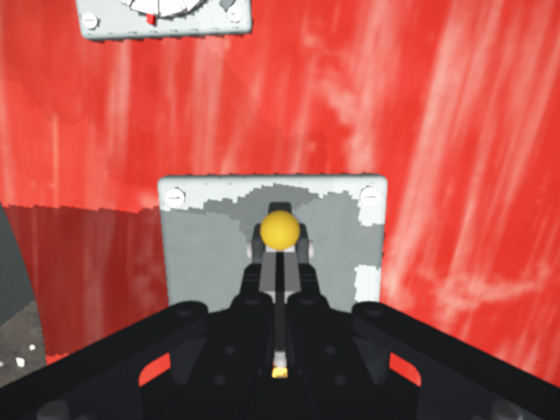

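```bash
python3 -m jog '0.2 0 0 0 0 0;0.2 0 0 0 0 0;0 0 -1.5 0 0 0;0 0 -3 0 0 0;-3 0 -3 0 0 0;-3 0 -3 0 0 0;-3 0 0 0 0 0;0 0 0 0 0 0;0 0 0 0 0 0' 8.5 30
python3 - <<'E'
from h import *
s,im,d=shot("wrist","w5"); p=s['tcp_pos']
print(s['contact_force'])
E
```

```text
clock: 5.68
tcp_pos: [0.4718, 0.0819, 0.1849]
orientation: [[-0.147, 0.989, 0.001], [0.989, 0.147, 0.0], [0.0, 0.001, -1.0]]
contact_force: [-0.2, 0.5, -0.9]
width: 0.0849
[-0.22572245  0.47476301 -0.90853955]
```

View pics/w5.png

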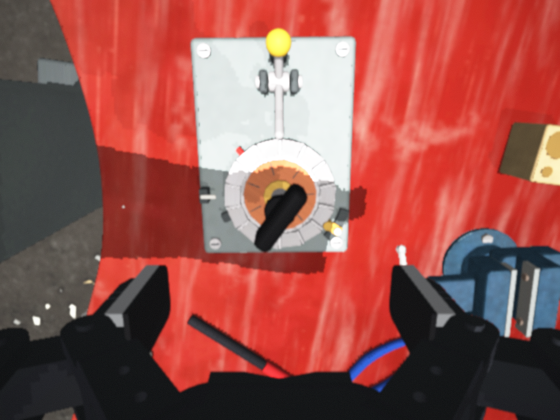

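The lever is thrown: the ball is now at (279,42), beyond the pivot at (279,82). I'll refine the wing pose from this view.

```bash
python3 - <<'E'
from h import *
im,d,K,R,t=load("pics/w5.npz")
g=cv2.cvtColor(im,cv2.COLOR_BGR2GRAY)
m=np.zeros_like(g); m[180:255,250:312]=(g[180:255,250:312]<38)
n,l,st,c=cv2.connectedComponentsWithStats(m); i=1+st[1:,4].argmax(); print(st[i])
cs=cv2.findContours((l==i).astype(np.uint8),0,2)[0][0]
P=np.array([plane(x,y,.097,K,R,t)[:2] for x,y in cs[:,0]],np.float32); print(cv2.minAreaRect(P))
ys,xs=np.nonzero(l==i); Q=np.array([plane(x,y,.097,K,R,t)[:2] for x,y in zip(xs,ys)]); C=np.cov(Q.T); w,V=np.linalg.eigh(C); print("mean",Q.mean(0),"head",np.degrees(np.arctan2(*V[::-1,1])))
# corner check
print("ball",plane(279,42,.064,K,R,t),"dial c",plane(280,193,.029,K,R,t))
cv2.imwrite("pics/w5c.png",cv2.resize(im[125:260,190:360],None,fx=4.5,fy=4.5,interpolation=cv2.INTER_CUBIC))
E
```

```text
[ 255  185   51   66 1591]
((0.4694170355796814, 0.08626965433359146), (0.04535160958766937, 0.018234053626656532), 61.75831604003906)
mean [0.47138133 0.08643779] head 65.83073654410768
ball [0.4565117  0.18703721 0.064     ] dial c [0.47231084 0.08492149 0.029     ]
```

View pics/w5c.png

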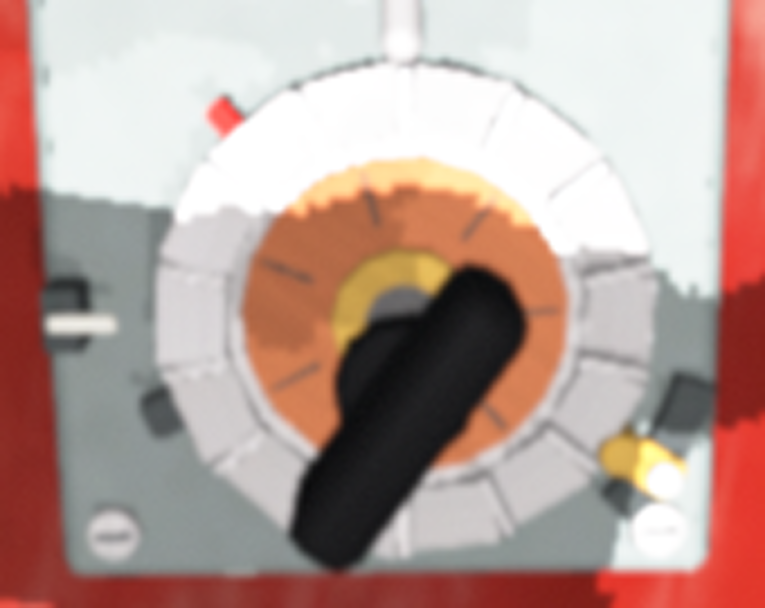

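```bash
python3 -m jog '0 0 0 0 0 6.5;0 0 0 0 0 6.5;0 0 0 0 0 6.5;0 0 0 0 0 6.5;0 0 0 0 0 6.5;0.4 -0.15 3 0 0 0;0 0 3 0 0 0;0 0 2.5 0 0 0;0 0 0.8 0 0 0;0 0 0 0 0 0;0 0 0 0 0 0' 5 30
python3 - <<'E'
from plant import robot
import numpy as np
s=robot.get_state(); O=s['orientation']; print(s['tcp_pos'],np.degrees(np.arctan2(O[1,0],O[0,0])),s['contact_force'],s['moment'],s['joints'])
E
```

```text
clock: 6.65
tcp_pos: [0.4709, 0.0878, 0.091]
orientation: [[0.404, 0.915, -0.001], [0.915, -0.404, 0.0], [-0.0, -0.001, -1.0]]
contact_force: [-0.3, -0.6, 0.2]
width: 0.05
[0.47085797 0.08782929 0.09098765] 66.18324065782161 [-0.27255922 -0.5748987   0.1920216 ] [ 0.01680012 -0.06578191  0.01382236] [ 4.41420787e-02 -4.53455511e-02 -3.08007144e-01  1.30961041e+00
  2.20701625e-04  2.03061943e+00]
```

```bash
python3 -m jog '-0.1 0.17 0.4 0 0 0;0 0 0 0 0 0;0 0 0 0 0 0;0 0 0 0 0 0;0 0 0 0 0 0;0 0 0 0 0 0;0 0 0 0 0 0' 0 30
cat > st.py <<'E'
from plant import robot
import numpy as np
s=robot.get_state(); O=s['orientation']
m=s['moment']; print(round(float(s['clock']),2),"head",round(float(np.degrees(np.arctan2(O[1,0],O[0,0]))),2),"tcp",s['tcp_pos'].round(4),"F",s['contact_force'].round(2),"M",m.round(3),"w",round(float(s['width']),4),"j6",round(float(s['joints'][5]),3),"e6",round(float(s['effort'][5]),3))
E
python3 st.py
```

```text
clock: 7.23
tcp_pos: [0.474, 0.0855, 0.0889]
orientation: [[0.405, 0.914, 0.004], [0.914, -0.405, 0.0], [0.001, 0.003, -1.0]]
contact_force: [1.0, -0.3, 5.5]
width: 0.019
7.23 head 66.1 tcp [0.474  0.0855 0.0889] F [ 1.01 -0.29  5.46] M [-0.041 -0.152  0.003] w 0.019 j6 2.027 e6 0.005
```

```bash
python3 -m jog '0 0 0 0 0 0;0 0 0 0 0 0;0 0 0 0 0 0'; python3 st.py; python3 - <<'E'
from h import *
shot("scene","s6"); s,im,d=shot("wrist","w6")
im=cv2.imread("pics/s6.png"); cv2.imwrite("pics/s6c.png",cv2.resize(im[150:320,250:430],None,fx=4,fy=4))
E
```

```text
clock: 7.48
tcp_pos: [0.474, 0.0855, 0.0888]
orientation: [[0.405, 0.914, 0.003], [0.914, -0.405, 0.0], [0.001, 0.003, -1.0]]
contact_force: [1.1, -0.5, 6.1]
width: 0.019
7.48 head 66.11 tcp [0.474  0.0855 0.0888] F [ 1.14 -0.53  6.1 ] M [-0.059 -0.219 -0.032] w 0.019 j6 2.027 e6 0.005
```

View pics/s6c.png

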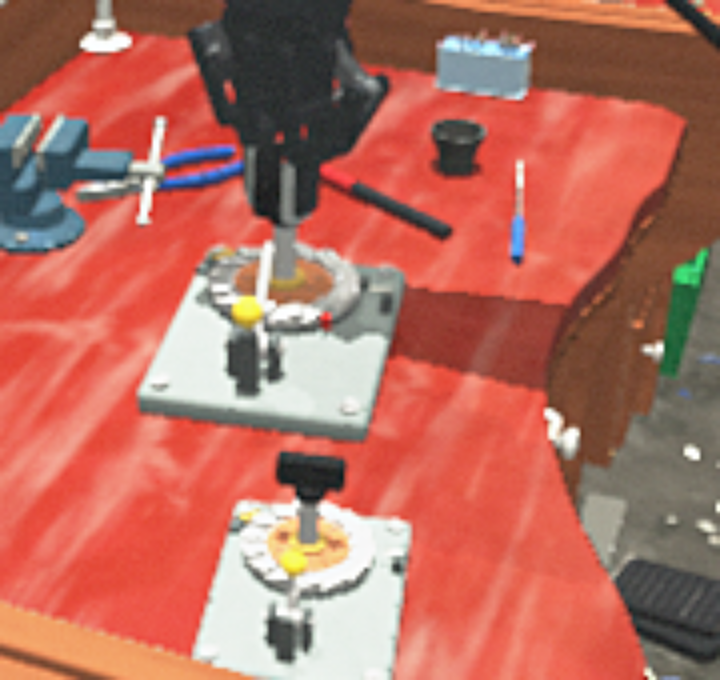

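View pics/w6.png

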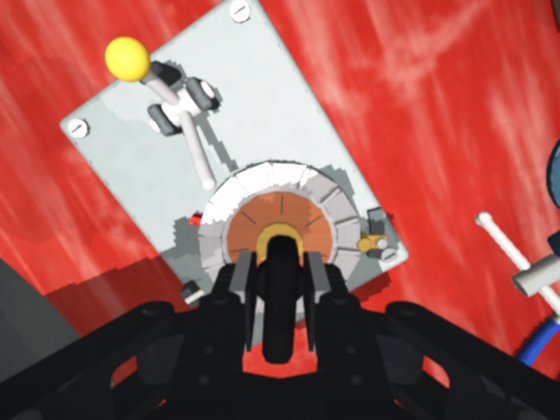

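The fingers stopped at 19 mm. They are on the round hub under the wing, so I'll open, rise 8 mm and grip the wing only.

```bash
python3 -m jog '0 0 0 0 0 0;0 0 0 0 0 0;0 0 0 0 0 0;0 0 -0.4 0 0 0;0 0 -0.4 0 0 0;0 0 0 0 0 0' 4 30; python3 st.py
python3 -m jog '0 0 0 0 0 0;0 0 0 0 0 0;0 0 0 0 0 0;0 0 0 0 0 0;0 0 0 0 0 0;0 0 0 0 0 0' 0 30; python3 st.py
```

```text
clock: 8.08
tcp_pos: [0.473, 0.0855, 0.096]
orientation: [[0.405, 0.914, 0.001], [0.914, -0.405, 0.0], [0.0, 0.001, -1.0]]
contact_force: [0.9, -0.1, 0.2]
width: 0.0399
8.08 head 66.11 tcp [0.473  0.0855 0.096 ] F [ 0.91 -0.07  0.22] M [ 0.003 -0.049  0.024] w 0.0399 j6 2.027 e6 0.0
clock: 8.58
tcp_pos: [0.4739, 0.0852, 0.0956]
orientation: [[0.405, 0.914, 0.003], [0.914, -0.405, -0.001], [0.001, 0.003, -1.0]]
contact_force: [4.7, -2.1, -0.7]
width: 0.0112
8.58 head 66.1 tcp [0.4739 0.0852 0.0956] F [ 4.72 -2.1  -0.67] M [-0.261 -0.926  0.039] w 0.0112 j6 2.027 e6 0.006
```

```bash
python3 -m jog '0 0.1 0 0 0 0;0 0 0 0 0 0'; python3 st.py; python3 -m jog '0 0 0 0 0 -3;0 0 0 0 0 -3;0 0 0 0 0 -3;0 0 0 0 0 -3;0 0 0 0 0 -3'; python3 st.py;  python3 -m jog '0 0 0 0 0 -4;0 0 0 0 0 -4;0 0 0 0 0 -4;0 0 0 0 0 -4;0 0 0 0 0 -4'; python3 st.py; python3 -m jog '0 0 0 0 0 0'; python3 st.py
```

```text
clock: 8.75
tcp_pos: [0.4739, 0.0852, 0.0956]
orientation: [[0.405, 0.914, 0.001], [0.914, -0.405, 0.0], [0.001, 0.001, -1.0]]
contact_force: [3.6, -0.9, 0.8]
width: 0.0111
8.75 head 66.11 tcp [0.4739 0.0852 0.0956] F [ 3.64 -0.91  0.8 ] M [-0.095 -0.634  0.06 ] w 0.0111 j6 2.026 e6 -0.012
clock: 9.17
tcp_pos: [0.4729, 0.0855, 0.0956]
orientation: [[0.152, 0.988, -0.001], [0.988, -0.152, 0.001], [0.001, -0.001, -1.0]]
contact_force: [0.8, 0.7, 2.7]
width: 0.0111
9.17 head 81.27 tcp [0.4729 0.0855 0.0956] F [0.76 0.71 2.67] M [ 0.061 -0.168 -0.088] w 0.0111 j6 1.762 e6 0.349
clock: 9.58
tcp_pos: [0.4715, 0.0855, 0.0956]
orientation: [[-0.196, 0.981, -0.004], [0.981, 0.196, 0.001], [0.002, -0.004, -1.0]]
contact_force: [-3.8, -0.0, 6.6]
width: 0.011
9.58 head 101.32 tcp [0.4715 0.0855 0.0956] F [-3.82 -0.    6.57] M [-0.024  0.591 -0.065] w 0.011 j6 1.412 e6 0.469
clock: 9.67
tcp_pos: [0.4714, 0.0855, 0.0956]
orientation: [[-0.196, 0.981, -0.004], [0.981, 0.196, 0.001], [0.001, -0.004, -1.0]]
contact_force: [-2.4, 0.5, 5.0]
width: 0.0112
9.67 head 101.28 tcp [0.4714 0.0855 0.0956] F [-2.42  0.47  4.96] M [-0.032  0.557  0.039] w 0.0112 j6 1.413 e6 -0.292
```

The constraint forces show the axis nearer (0.4723, 0.082) than vision gave. I'll open, recentre and regrip so that little side load builds up.

```bash
python3 -m jog '0 0 0 0 0 0;0 0 0 0 0 0;0 0 0 0 0 0;0 0 0 0 0 0' 4; python3 st.py
```

```text
clock: 10.0
tcp_pos: [0.4729, 0.0852, 0.0947]
orientation: [[-0.193, 0.981, -0.001], [0.981, 0.193, 0.0], [0.0, -0.001, -1.0]]
contact_force: [0.1, 0.1, -0.3]
width: 0.0397
10.0 head 101.11 tcp [0.4729 0.0852 0.0947] F [ 0.13  0.13 -0.32] M [-0.02   0.07   0.046] w 0.0397 j6 1.415 e6 0.001
```

```bash
python3 - <<'E'
from h import *
shot("wrist","w7")
E
```

```text
(no output)
```

View pics/w7.png

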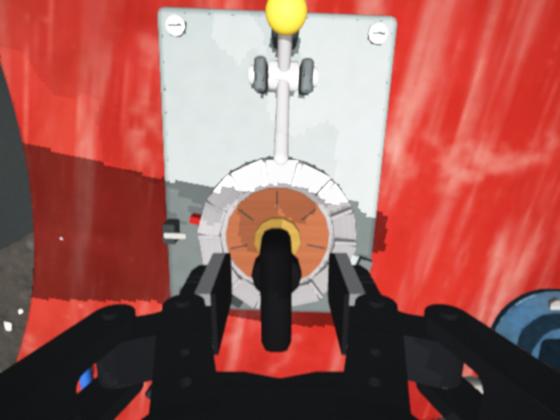

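```bash
python3 - <<'E'
from h import *
im,d,K,R,t=load("pics/w7.npz")
for a in [(.4723,.0815),(.4723,.0835),(.472,.0862),(.4729,.0852)]:
    print(a,proj([*a,.097],K,R,t).round(1))
print("far end",plane(275,228,.097,K,R,t),"near",plane(276,351,.097,K,R,t), "near low",plane(276,351,.09,K,R,t))
cv2.imwrite("pics/w7c.png",cv2.resize(im[150:360,190:370],None,fx=2.8,fy=2.8,interpolation=cv2.INTER_CUBIC))
E
```

```text
(0.4723, 0.0815) [274.8 304.8]
(0.4723, 0.0835) [275.9 300.1]
(0.472, 0.0862) [276.4 293.5]
(0.4729, 0.0852) [278.3 296.3]
far end [0.46667552 0.11110612 0.097     ] near [0.47649925 0.06198957 0.097     ] near low [0.47740399 0.05691305 0.09      ]
```

View pics/w7c.png

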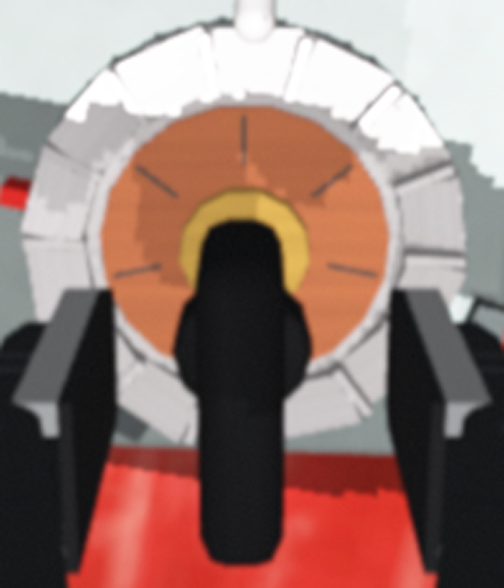

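```bash
python3 -m jog '-0.25 -0.1 0 0 0 0;0 0 0 0 0 0;0 0 0 0 0 0;0 0 0 0 0 0;0 0 0 0 0 0;0 0 0 0 0 0' 0 30; python3 st.py;python3 -m jog '0 0 0 0 0 -4;0 0 0 0 0 -4;0 0 0 0 0 -4;0 0 0 0 0 -4;0 0 0 0 0 -4'; python3 st.py; python3 -m jog '0 0 0 0 0 -4;0 0 0 0 0 -4;0 0 0 0 0 -4;0 0 0 0 0 -4;0 0 0 0 0 -4'; python3 st.py;
```

```text
clock: 10.55
tcp_pos: [0.4722, 0.0821, 0.0952]
orientation: [[-0.193, 0.981, -0.002], [0.981, 0.193, -0.001], [-0.001, -0.002, -1.0]]
contact_force: [-4.7, -1.9, 3.1]
width: 0.0116
10.55 head 101.1 tcp [0.4722 0.0821 0.0952] F [-4.7  -1.86  3.13] M [-0.407  0.885  0.048] w 0.0116 j6 1.41 e6 0.028
clock: 10.97
tcp_pos: [0.4719, 0.082, 0.0952]
orientation: [[-0.519, 0.855, -0.002], [0.855, 0.519, -0.001], [0.0, -0.003, -1.0]]
contact_force: [-4.9, -3.1, 3.8]
width: 0.0112
10.97 head 121.28 tcp [0.4719 0.082  0.0952] F [-4.92 -3.09  3.8 ] M [-0.466  1.061 -0.116] w 0.0112 j6 1.057 e6 0.478
clock: 11.38
tcp_pos: [0.4717, 0.0818, 0.0952]
orientation: [[-0.78, 0.626, -0.003], [0.626, 0.78, -0.002], [0.001, -0.003, -1.0]]
contact_force: [-4.2, -3.4, 4.7]
width: 0.0113
11.38 head 141.28 tcp [0.4717 0.0818 0.0952] F [-4.18 -3.42  4.71] M [-0.599  1.139 -0.076] w 0.0113 j6 0.708 e6 0.478
```

```bash
python3 -m jog '0 -0.1 0 0 0 0;0 0 0 0 0 -4;0 0 0 0 0 -4;0 0 0 0 0 -4;0 0 0 0 0 -4;0 0 0 0 0 -4;0 0 0 0 0 0'; python3 st.py; python3 -m jog '0 0 0 0 0 -1;0 0 0 0 0 -1;0 0 0 0 0 -1;0 0 0 0 0 -1'; python3 st.py;
```

```text
clock: 11.97
tcp_pos: [0.4715, 0.0815, 0.0952]
orientation: [[-0.947, 0.322, -0.002], [0.322, 0.947, -0.0], [0.002, -0.001, -1.0]]
contact_force: [-4.7, -0.8, 3.9]
width: 0.0111
11.97 head 161.22 tcp [0.4715 0.0815 0.0952] F [-4.7  -0.81  3.9 ] M [-0.309  0.955  0.031] w 0.0111 j6 0.359 e6 -0.282
clock: 12.3
tcp_pos: [0.4715, 0.0815, 0.0952]
orientation: [[-0.966, 0.257, -0.002], [0.257, 0.966, -0.0], [0.002, -0.001, -1.0]]
contact_force: [-4.7, -2.0, 3.6]
width: 0.0109
12.3 head 165.11 tcp [0.4715 0.0815 0.0952] F [-4.66 -1.97  3.64] M [-0.288  0.927 -0.032] w 0.0109 j6 0.291 e6 0.073
```

```bash
python3 - <<'E'
from h import *
s,im,d=shot("wrist","w8")
E
```

```text
(no output)
```

View pics/w8.png

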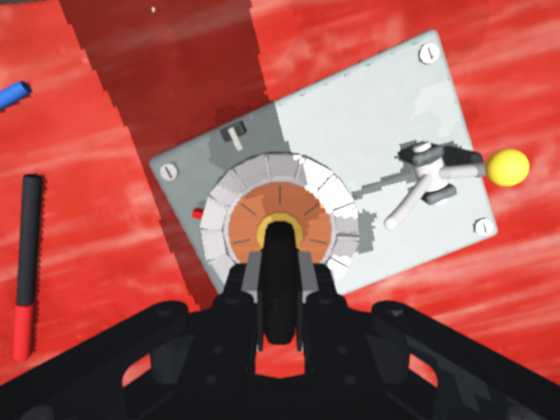

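```bash
for i in 1 2 3 4; do python3 -m jog '0 0 0 0 0 -0.5;0 0 0 0 0 -0.5' >/dev/null; python3 st.py; done
```

```text
12.52 head 166.08 tcp [0.4715 0.0815 0.0952] F [-4.67 -1.65  3.63] M [-0.372  0.944 -0.097] w 0.0109 j6 0.274 e6 0.008
12.68 head 167.09 tcp [0.4715 0.0815 0.0952] F [-4.88 -1.02  4.16] M [-0.319  1.031 -0.051] w 0.0111 j6 0.257 e6 0.006
12.85 head 168.08 tcp [0.4715 0.0814 0.0952] F [-4.47 -0.84  3.73] M [-0.369  0.943  0.003] w 0.0115 j6 0.239 e6 0.006
13.02 head 169.08 tcp [0.4715 0.0814 0.0952] F [-4.88 -2.61  3.82] M [-0.351  0.94  -0.061] w 0.0111 j6 0.222 e6 0.006
```

```bash
python3 -m jog '0 0 0 0 0 -0.5;0 0 0 0 0 -0.5' >/dev/null; python3 st.py; python3 -m jog '0 0 0 0 0 -0.5;0 0 0 0 0 -0.5' >/dev/null; python3 st.py; python3 -m jog '0 0 0 0 0 -0.5;0 0 0 0 0 -0.5' >/dev/null; python3 st.py; python3 -m jog '0 0 0 0 0 -0.5;0 0 0 0 0 -0.5' >/dev/null; python3 st.py
```

```text
13.18 head 170.08 tcp [0.4715 0.0814 0.0952] F [-3.79 -2.22  4.  ] M [-0.343  0.957 -0.062] w 0.0114 j6 0.204 e6 0.006
13.35 head 171.08 tcp [0.4715 0.0814 0.0952] F [-5.2  -2.43  3.76] M [-0.363  0.948 -0.104] w 0.0112 j6 0.187 e6 0.006
13.52 head 172.08 tcp [0.4715 0.0814 0.0952] F [-5.43 -1.78  3.36] M [-0.303  0.947 -0.085] w 0.0111 j6 0.169 e6 0.006
13.68 head 173.08 tcp [0.4715 0.0814 0.0952] F [-4.58 -2.52  3.34] M [-0.352  1.006 -0.068] w 0.0113 j6 0.152 e6 0.006
```

```bash
cat >> st.py <<'E'
import sys
if len(sys.argv)>1 and abs(m[2])>float(sys.argv[1]): print("GUARD"); sys.exit(1)
E
python3 -m jog '0 0 0 0 0 -0.5;0 0 0 0 0 -0.5' >/dev/null; python3 st.py .13 && python3 -m jog '0 0 0 0 0 -0.5;0 0 0 0 0 -0.5' >/dev/null && python3 st.py .13 && python3 -m jog '0 0 0 0 0 -0.5;0 0 0 0 0 -0.5' >/dev/null && python3 st.py .13 && python3 -m jog '0 0 0 0 0 -0.5;0 0 0 0 0 -0.5' >/dev/null && python3 st.py .13 && python3 -m jog '0 0 0 0 0 -0.5;0 0 0 0 0 -0.5' >/dev/null && python3 st.py .13 && python3 -m jog '0 0 0 0 0 -0.5;0 0 0 0 0 -0.5' >/dev/null && python3 st.py .13 && python3 -m jog '0 0 0 0 0 -0.5;0 0 0 0 0 -0.5' >/dev/null && python3 st.py .13 && python3 -m jog '0 0 0 0 0 -0.5;0 0 0 0 0 -0.5' >/dev/null && python3 st.py .13
```

```text
13.85 head 174.08 tcp [0.4715 0.0814 0.0952] F [-5.19 -1.53  4.15] M [-0.362  0.974 -0.086] w 0.0106 j6 0.134 e6 0.006
14.02 head 175.09 tcp [0.4715 0.0814 0.0952] F [-4.76 -2.71  4.89] M [-0.388  0.957 -0.051] w 0.0108 j6 0.117 e6 0.006
14.18 head 176.08 tcp [0.4715 0.0813 0.0952] F [-5.27 -1.78  4.4 ] M [-0.335  0.996 -0.053] w 0.011 j6 0.099 e6 0.006
14.35 head 177.08 tcp [0.4715 0.0813 0.0952] F [-4.82 -1.95  4.21] M [-0.436  1.002 -0.145] w 0.0113 j6 0.082 e6 -0.049
GUARD
```

```bash
cat > avg.py <<'E'
from plant import robot
import numpy as np,sys
r=[]
for i in range(int(sys.argv[1]) if len(sys.argv)>1 else 5):
    r.append(np.r_[robot.get_state()['moment'][2],robot.get_state()['contact_force']]); robot.get_image("wrist")
r=np.array(r); print("avg Mz,F",r.mean(0).round(3),"sd",r[:,0].std().round(3), "t",robot.get_state()['clock'])
E
python3 avg.py; python3 -m jog '0 0 0 0 0 -0.3' >/dev/null; python3 st.py; python3 avg.py
```

```text
avg Mz,F [-0.088 -4.915 -1.971  3.751] sd 0.037 t 14.6
14.68 head 177.34 tcp [0.4715 0.0813 0.0952] F [-4.74 -2.79  4.32] M [-0.383  1.047 -0.226] w 0.0111 j6 0.077 e6 -0.157
avg Mz,F [-0.183 -5.048 -2.233  4.117] sd 0.033 t 14.9333
```

```bash
python3 -m jog '0 0 0 0 0 -0.15;0 0 0 0 0 0' >/dev/null; python3 st.py; python3 avg.py
```

```text
15.1 head 177.47 tcp [0.4715 0.0813 0.0952] F [-4.55 -2.05  3.52] M [-0.408  0.939 -0.224] w 0.0112 j6 0.075 e6 -0.247
avg Mz,F [-0.235 -4.845 -1.721  4.067] sd 0.023 t 15.35
```

Bearing on the stop at heading about 177°, roughly 3.6 N. I'll ease off slightly, release, and go round outside the ball.

```bash
python3 -m jog '0 0 0 0 0 0.3;0 0 0 0 0 0' >/dev/null; python3 avg.py 3; python3 -m jog '0 0 0 0 0 0;0 0 0 0 0 0;0 0 0 0 0 0;0 0 -2 0 0 0;0 0 -3 0 0 0' 4; python3 -m jog '0.5 2.8 0 0 0 0;0.5 2.8 0 0 0 0;0.5 2.8 0 0 0 0;0.6 2.8 0 0 0 0;0.5 2.6 0 0 0 0;0 0 0 0 0 0;0 0 0 0 0 0' 0
python3 - <<'E'
from h import *
shot("wrist","w9")
E
```

```text
avg Mz,F [-0.102 -4.984 -2.034  3.695] sd 0.028 t 15.6667
clock: 16.08
tcp_pos: [0.4701, 0.0818, 0.1421]
orientation: [[-0.999, 0.048, -0.007], [0.048, 0.999, 0.0], [0.007, -0.0, -1.0]]
contact_force: [1.0, -0.1, 0.4]
width: 0.0401
clock: 16.67
tcp_pos: [0.4531, 0.222, 0.1453]
orientation: [[-0.999, 0.045, 0.001], [0.045, 0.999, 0.0], [-0.001, 0.0, -1.0]]
contact_force: [-0.5, -0.3, 0.5]
width: 0.0002
```

View pics/w9.png

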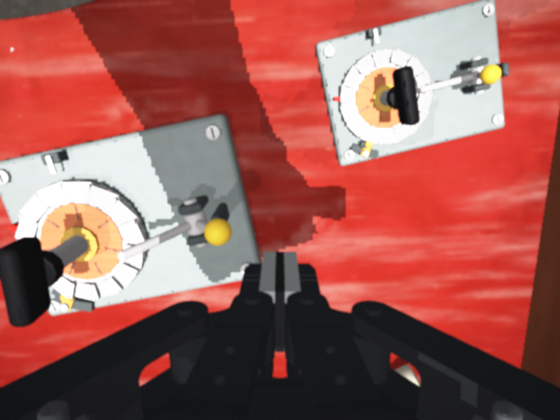

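```bash
python3 - <<'E'
from h import *
im,d,K,R,t=load("pics/w9.npz")
print("ball",plane(217,233,.064,K,R,t),"dialc",plane(81,245,.027,K,R,t),"ptr",plane(68,156,.03,K,R,t))
print(proj([.4531,.222,.065],K,R,t))
E
```

```text
ball [0.45688257 0.18598506 0.064     ] dialc [0.4739166  0.08257062 0.027     ] ptr [0.41125198 0.08746904 0.03      ]
[277.57511557 224.7511397 ]
```

```bash
python3 -m jog '-0.4 0 2 0 0 0;0 0 2.5 0 0 0;0 0 2 0 0 0;0 0 0 0 0 0;-0.1 -0.5 0 0 0 0;-0.1 -0.4 0 0 0 0;-0.1 -0.4 0 0 0 0;-0.1 -0.4 0 0 0 0;0 0 0 0 0 0' 0; python3 - <<'E'
from h import *
shot("wrist","w10")
E
```

```text
clock: 17.47
tcp_pos: [0.4615, 0.2027, 0.0818]
orientation: [[-0.999, 0.049, 0.003], [0.049, 0.999, 0.0], [-0.003, 0.0, -1.0]]
contact_force: [0.5, -0.5, 0.1]
width: -0.0002
```

View pics/w10.png

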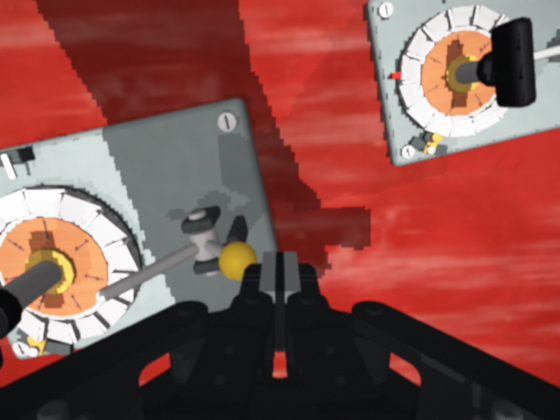

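```bash
python3 -m jog '0.1 -0.3 0 0 0 0;0.1 -0.3 0 0 0 0;0 -0.3 0 0 0 0;0 -0.3 0 0 0 0;0 -0.3 0 0 0 0;0 0 0 0 0 0' 0; python3 - <<'E'
from h import *
shot("wrist","w11")
E
```

```text
clock: 18.02
tcp_pos: [0.4611, 0.1912, 0.085]
orientation: [[-0.999, 0.047, 0.009], [0.047, 0.999, 0.007], [-0.009, 0.008, -1.0]]
contact_force: [0.2, 4.7, 11.5]
width: -0.0006
```

View pics/w11.png

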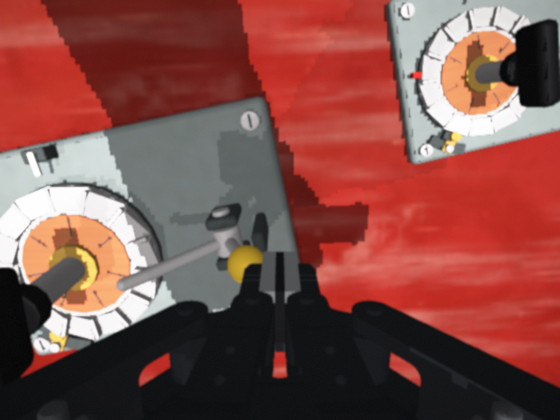

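The fingertips are riding up on the ball (12 N), so I'll back off straight away, go lower and push again.

```bash
python3 -m jog '0 0.5 -0.2 0 0 0;0 0.8 0 0 0 0;0 0.8 0 0 0 0;0 0 0 0 0 0' 0; python3 - <<'E'
from h import *
s,im,d=shot("wrist","w12"); print(s['contact_force'])
E
```

```text
clock: 18.4
tcp_pos: [0.4575, 0.2104, 0.0812]
orientation: [[-0.999, 0.046, -0.002], [0.046, 0.999, -0.0], [0.002, -0.0, -1.0]]
contact_force: [-0.4, -0.2, 0.1]
width: -0.0002
[-0.36063663 -0.16295622  0.11833682]
```

View pics/w12.png

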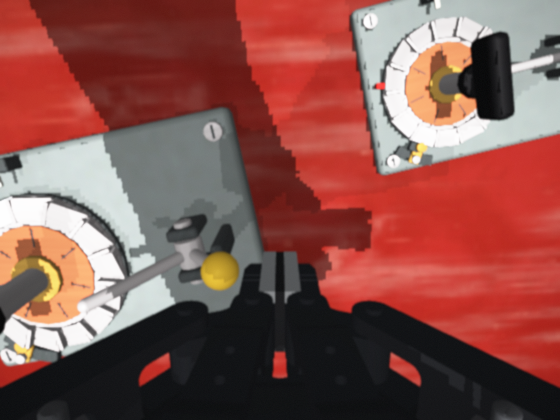

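```bash
python3 - <<'E'
from h import *
a=np.array([.4722,.083]); by=np.array([-.1524,.9883]); bx=np.array([.9883,.1524])
for f,pts in [("w12",[(220,270),(222,262),(224,243),(228,232),(222,248),(190,255),(188,220),(192,275),(205,275)]),("w1",[(280,96),(280,94),(278,98),(281,116)])]:
    im,d,K,R,t=load(f"pics/{f}.npz")
    for q in pts:
        p=deproj(*q,d,K,R,t); print(f,q,im[q[1],q[0]],"base",((p[:2]-a)@bx).round(4),((p[:2]-a)@by).round(4),p[2].round(4))
im,d,K,R,t=load("pics/w12.npz"); cv2.imwrite("pics/w12c.png",cv2.resize(im[190:310,150:300],None,fx=5,fy=5,interpolation=cv2.INTER_CUBIC))
E
```

```text
w12 (220, 270) [ 51 166 203] base -0.0033 0.1067 0.0712
w12 (222, 262) [ 42 146 181] base -0.0059 0.1079 0.0695
w12 (224, 243) [35 33 33] base -0.0044 0.1043 0.0421
w12 (228, 232) [33 33 31] base -0.0045 0.104 0.0261
w12 (222, 248) [38 38 36] base -0.0043 0.1043 0.0485
w12 (190, 255) [142 141 145] base -0.0011 0.0863 0.0406
w12 (188, 220) [ 98  98 101] base -0.0166 0.0878 0.0334
w12 (192, 275) [73 73 68] base -0.0599 0.1424 0.2073
w12 (205, 275) [ 54 181 220] base -0.002 0.1 0.0702
w1 (280, 96) [174 173 165] base 0.0002 0.101 0.0491
w1 (280, 94) [164 161 153] base 0.0003 0.1027 0.0491
w1 (278, 98) [146 145 138] base -0.0016 0.0995 0.0494
w1 (281, 116) [240 239 242] base 0.0002 0.0845 0.0412
```

View pics/w12c.png

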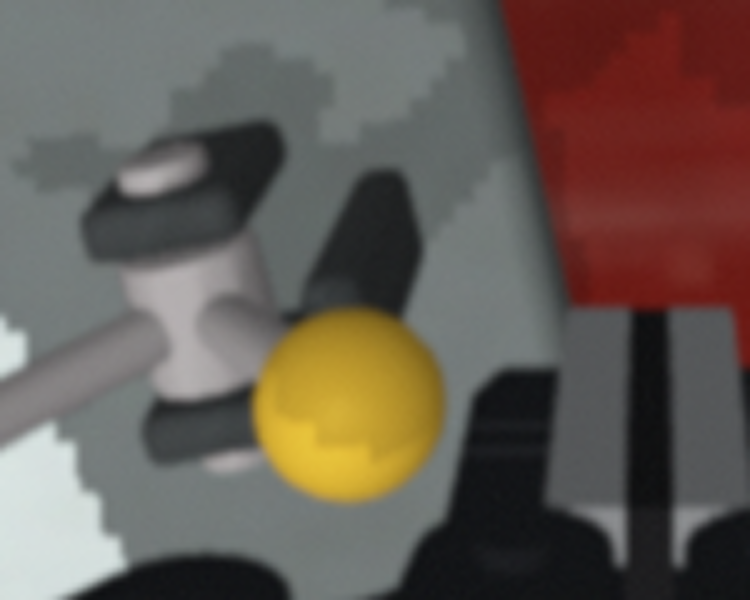

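```bash
python3 -m jog '0 0 1.0 0 0 0;0 -0.5 0 0 0 0;0 -0.4 0 0 0 0;0 -0.3 0 0 0 0;0 0 0 0 0 0' 0; python3 st.py; python3 -m jog '-0.05 -0.3 0 0 0 0;-0.05 -0.3 0 0 0 0;0 0 0 0 0 0' ; python3 - <<'E'
from h import *
s,im,d=shot("wrist","w13"); print(s['contact_force'])
E
```

```text
clock: 18.87
tcp_pos: [0.4577, 0.1964, 0.072]
orientation: [[-0.999, 0.049, -0.001], [0.049, 0.999, -0.001], [0.001, -0.001, -1.0]]
contact_force: [-0.3, -0.7, -0.0]
width: 0.0
18.87 head 177.19 tcp [0.4577 0.1964 0.072 ] F [-0.27 -0.74 -0.  ] M [-0.014 -0.046  0.027] w 0.0 j6 0.32 e6 -0.036
clock: 19.12
tcp_pos: [0.4588, 0.1907, 0.0724]
orientation: [[-0.999, 0.049, 0.0], [0.049, 0.999, -0.001], [-0.0, -0.001, -1.0]]
contact_force: [0.1, -0.0, -0.1]
width: 0.0002
[ 0.07234752 -0.03451702 -0.11795472]
```

View pics/w13.png

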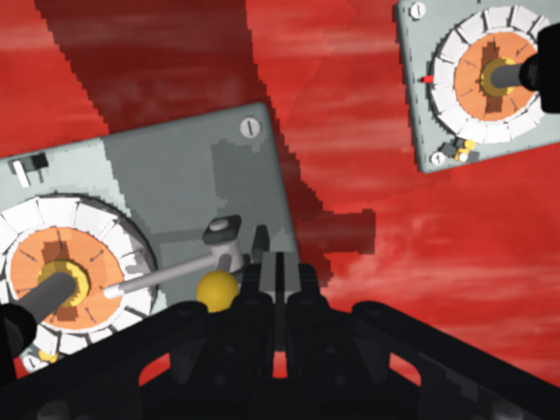

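```bash
python3 -m jog '-0.05 -0.3 0 0 0 0;-0.05 -0.3 0 0 0 0;0 0 0 0 0 0;0 0 0 0 0 0' ; python3 - <<'E'
from h import *
s,im,d=shot("wrist","w14"); print(s['contact_force'])
E
```

```text
clock: 19.5
tcp_pos: [0.4594, 0.1853, 0.0722]
orientation: [[-0.999, 0.048, -0.0], [0.048, 0.999, 0.0], [0.0, 0.0, -1.0]]
contact_force: [-0.4, -0.1, 1.5]
width: -0.0
[-0.38188458 -0.10945554  1.45695526]
```

View pics/w14.png

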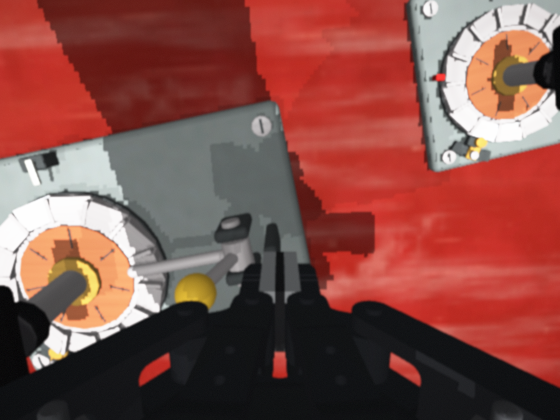

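```bash
python3 -m jog '0 0 -1 0 0 0;0 0 -3 0 0 0;0 0 -3 0 0 0;0.3 -3 0 0 0 0;-0.7 -3 0 0 0 0;-0.7 -2.5 0 0 0 0;-0.4 -2 0 0 0 0;0 0 0 0 0 0' 4; python3 - <<'E'
from h import *
s,im,d=shot("wrist","w15"); print(s['contact_force'])
E
```

```text
clock: 20.22
tcp_pos: [0.4703, 0.0769, 0.1434]
orientation: [[-0.999, 0.052, 0.002], [0.052, 0.999, -0.002], [-0.002, -0.002, -1.0]]
contact_force: [1.3, 0.6, -0.2]
width: 0.0398
[ 1.28877352  0.64736964 -0.17323354]
```

View pics/w15.png

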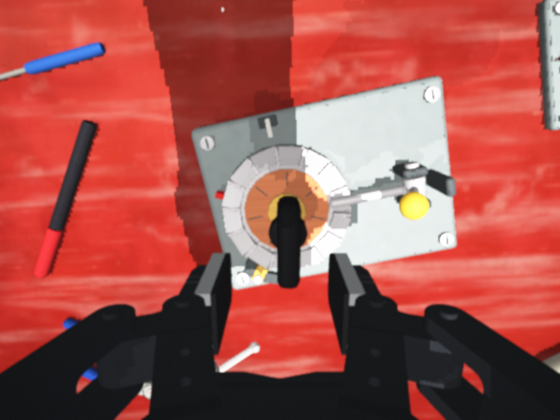

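```bash
python3 - <<'E'
from h import *
im,d,K,R,t=load("pics/w15.npz")
a=np.array([.4722,.0825]); by=np.array([-.1524,.9883]); bx=np.array([.9883,.1524])
for n,q,z in [("ball",(414,206),.067),("mark",(219,195),.026),("ptr",(269,133),.03),("dialc",(286,208),.029)]:
    p=plane(*q,z,K,R,t); print(n,p,"base",(p[:2]-a)@bx,(p[:2]-a)@by)
E
```

```text
ball [0.46197744 0.15437444 0.067     ] base 0.0008507040569191479 0.07259142373897243
mark [0.45921758 0.03748562 0.026     ] base -0.01969071282218331 -0.04250919157902993
ptr [0.41970555 0.07378135 0.03      ] base -0.053208984643945335 -0.000616483167918884
dialc [0.46984393 0.08218152 0.029     ] base -0.002377039235798302 4.431317567635765e-05
```

```bash
python3 -m jog '-0.1 0.44 2 0 0 0;0 0 2.5 0 0 0;0 0 0.3 0 0 0;0 0 0 0 0 0;0 0 0 0 0 0' 4; python3 st.py
```

```text
clock: 20.68
tcp_pos: [0.4704, 0.0848, 0.0948]
orientation: [[-0.999, 0.047, -0.0], [0.047, 0.999, 0.0], [0.0, 0.0, -1.0]]
contact_force: [-0.1, -0.1, 0.4]
width: 0.0399
20.68 head 177.32 tcp [0.4704 0.0848 0.0948] F [-0.15 -0.12  0.44] M [-0.025 -0.026 -0.023] w 0.0399 j6 0.085 e6 0.002
```

```bash
python3 -m jog '-0.05 -0.36 0 0 0 0;0 0 0 0 0 0;0 0 0 0 0 0;0 0 0 0 0 0;0 0 0 0 0 0;0 0 0 0 0 0;0 0 0 0 0 0' 0 30; python3 st.py; python3 avg.py 2
```

```text
clock: 21.27
tcp_pos: [0.4721, 0.0812, 0.096]
orientation: [[-0.999, 0.048, 0.003], [0.048, 0.999, 0.002], [-0.003, 0.002, -1.0]]
contact_force: [-1.1, 2.9, 6.0]
width: 0.0108
21.27 head 177.27 tcp [0.4721 0.0812 0.096 ] F [-1.1   2.89  6.05] M [ 0.544  0.115 -0.121] w 0.0108 j6 0.077 e6 -0.134
avg Mz,F [-0.13  -0.852  3.179  6.146] sd 0.01 t 21.3667
```

```bash
python3 -m jog '0 0 0 0 0 1.5;0 0 0 0 0 2;0 0 0 0 0 2;0 0 0 0 0 2;0 0 0 0 0 2;0 0 0 0 0 2;0 0 0 0 0 2;0 0 0 0 0 2;0 0 0 0 0 2;0 0 0 0 0 2' >/dev/null; python3 st.py;  python3 -m jog '0 0 0 0 0 2;0 0 0 0 0 2;0 0 0 0 0 2;0 0 0 0 0 2;0 0 0 0 0 1;0 0 0 0 0 0;0 0 0 0 0 0' >/dev/null; python3 st.py; python3 - <<'E'
from h import *
s,im,d=shot("wrist","w16")
E
```

```text
22.2 head 157.72 tcp [0.4721 0.0812 0.096 ] F [0.15 3.52 7.04] M [0.546 0.065 0.089] w 0.0114 j6 0.418 e6 -0.198
22.78 head 148.79 tcp [0.4721 0.0812 0.096 ] F [-0.16  3.28  5.94] M [ 0.533  0.109 -0.072] w 0.0112 j6 0.574 e6 -0.041
```

View pics/w16.png

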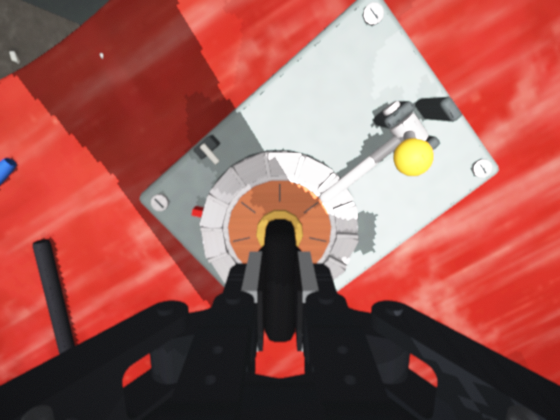

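```bash
python3 -m jog '0 0 0 0 0 -0.5;0 0 0 0 0 -0.5;0 0 0 0 0 -0.5' >/dev/null; python3 st.py .14 && python3 -m jog '0 0 0 0 0 -0.5;0 0 0 0 0 -0.5' >/dev/null && python3 st.py .14 && python3 -m jog '0 0 0 0 0 -0.5;0 0 0 0 0 -0.5' >/dev/null && python3 st.py .14 && python3 -m jog '0 0 0 0 0 -0.5' >/dev/null && python3 st.py .14 && python3 -m jog '0 0 0 0 0 -0.5' >/dev/null && python3 st.py .14 && python3 -m jog '0 0 0 0 0 -0.5' >/dev/null && python3 st.py .14 && python3 -m jog '0 0 0 0 0 -0.5' >/dev/null && python3 st.py .14 && python3 -m jog '0 0 0 0 0 -0.5' >/dev/null && python3 st.py .14 && python3 -m jog '0 0 0 0 0 -0.5' >/dev/null && python3 st.py .14 && python3 -m jog '0 0 0 0 0 -0.5' >/dev/null && python3 st.py .14
```

```text
23.08 head 150.31 tcp [0.4721 0.0812 0.096 ] F [-0.54  2.84  5.77] M [ 0.572  0.102 -0.089] w 0.0113 j6 0.547 e6 0.007
23.25 head 151.31 tcp [0.4721 0.0812 0.096 ] F [0.4  3.39 6.01] M [ 0.551  0.177 -0.038] w 0.0112 j6 0.53 e6 0.007
23.42 head 152.32 tcp [0.4721 0.0813 0.096 ] F [-0.51  3.11  6.2 ] M [ 0.541  0.105 -0.06 ] w 0.0112 j6 0.513 e6 0.007
23.5 head 152.81 tcp [0.4721 0.0812 0.096 ] F [-1.25  3.35  5.83] M [ 0.556  0.111 -0.044] w 0.0112 j6 0.504 e6 0.007
23.58 head 153.31 tcp [0.4721 0.0812 0.096 ] F [-0.68  3.92  5.77] M [ 0.526  0.078 -0.073] w 0.0111 j6 0.495 e6 0.007
23.67 head 153.81 tcp [0.4721 0.0812 0.096 ] F [-0.29  2.79  4.92] M [ 0.468  0.101 -0.02 ] w 0.0114 j6 0.486 e6 0.007
23.75 head 154.31 tcp [0.4721 0.0813 0.096 ] F [-1.02  2.96  6.55] M [ 0.569  0.185 -0.048] w 0.0111 j6 0.478 e6 0.007
23.83 head 154.81 tcp [0.4721 0.0812 0.096 ] F [0.57 3.16 5.26] M [ 0.498  0.125 -0.011] w 0.0112 j6 0.469 e6 0.007
23.92 head 155.31 tcp [0.4721 0.0812 0.096 ] F [-0.23  3.58  6.52] M [0.557 0.065 0.012] w 0.0113 j6 0.46 e6 0.006
24.0 head 155.81 tcp [0.4721 0.0812 0.0961] F [-0.71  3.09  4.93] M [ 0.574  0.106 -0.067] w 0.0108 j6 0.451 e6 0.006
```

```bash
cat >> st.py <<'E'
if len(sys.argv)>1 and s['effort'][5]<-0.03: print("GUARD e6"); sys.exit(1)
E
python3 -m jog '0 0 0 0 0 -0.5' >/dev/null; python3 st.py .14 && python3 -m jog '0 0 0 0 0 -0.5' >/dev/null && python3 st.py .14 && python3 -m jog '0 0 0 0 0 -0.5' >/dev/null && python3 st.py .14 && python3 -m jog '0 0 0 0 0 -0.5' >/dev/null && python3 st.py .14 && python3 -m jog '0 0 0 0 0 -0.5' >/dev/null && python3 st.py .14 && python3 -m jog '0 0 0 0 0 -0.5' >/dev/null && python3 st.py .14 && python3 -m jog '0 0 0 0 0 -0.5' >/dev/null && python3 st.py .14 && python3 -m jog '0 0 0 0 0 -0.5' >/dev/null && python3 st.py .14 && python3 -m jog '0 0 0 0 0 -0.5' >/dev/null && python3 st.py .14
```

```text
24.08 head 156.31 tcp [0.4721 0.0812 0.096 ] F [-0.96  3.29  6.06] M [ 0.498  0.11  -0.053] w 0.0114 j6 0.443 e6 0.006
24.17 head 156.81 tcp [0.4721 0.0812 0.0961] F [0.7  2.89 5.62] M [ 0.521  0.082 -0.044] w 0.0114 j6 0.434 e6 0.006
24.25 head 157.31 tcp [0.4721 0.0812 0.096 ] F [-0.58  3.46  6.01] M [ 0.556  0.087 -0.053] w 0.0113 j6 0.425 e6 0.006
24.33 head 157.81 tcp [0.4721 0.0812 0.0961] F [-0.85  2.49  5.77] M [0.587 0.135 0.014] w 0.0107 j6 0.417 e6 0.006
24.42 head 158.31 tcp [0.4721 0.0812 0.096 ] F [0.34 3.1  5.43] M [ 0.529  0.066 -0.077] w 0.0111 j6 0.408 e6 0.006
24.5 head 158.81 tcp [0.472  0.0812 0.096 ] F [-0.9   2.9   5.76] M [ 0.54   0.118 -0.036] w 0.011 j6 0.399 e6 0.006
24.58 head 159.31 tcp [0.4721 0.0812 0.096 ] F [-0.7   2.5   5.79] M [ 0.574  0.138 -0.065] w 0.0114 j6 0.39 e6 0.006
24.67 head 159.81 tcp [0.4721 0.0812 0.096 ] F [-1.07  1.87  6.57] M [ 0.547  0.118 -0.06 ] w 0.0112 j6 0.382 e6 -0.024
24.75 head 160.3 tcp [0.4721 0.0812 0.096 ] F [-1.28  2.21  5.4 ] M [ 0.499  0.096 -0.134] w 0.0112 j6 0.373 e6 -0.079
GUARD e6
```

```bash
python3 -m jog '0 0 0 0 0 -0.2' >/dev/null; python3 st.py;  python3 avg.py 4
```

```text
24.83 head 160.49 tcp [0.4721 0.0812 0.096 ] F [-0.38  3.13  5.98] M [ 0.568  0.085 -0.095] w 0.0109 j6 0.37 e6 -0.17
avg Mz,F [-0.119 -0.337  3.288  5.752] sd 0.026 t 25.0333
```

```bash
python3 -m jog '0 0 0 0 0 -0.25;0 0 0 0 0 0' >/dev/null; python3 st.py;  python3 avg.py 4
```

```text
25.2 head 160.72 tcp [0.4721 0.0812 0.096 ] F [-0.29  4.14  6.  ] M [ 0.563  0.082 -0.178] w 0.0108 j6 0.366 e6 -0.184
avg Mz,F [-0.162 -0.179  3.476  5.782] sd 0.013 t 25.4
```

```bash
python3 - <<'E'
from h import *
im,d,K,R,t=load("pics/w16.npz")
a=np.array([.4722,.0825]); by=np.array([-.1524,.9883]); bx=np.array([.9883,.1524])
for n,q,z in [("ball",(413,157),.067),("mark",(198,211),.026)]:
    p=plane(*q,z,K,R,t); print(n,p,"base",(p[:2]-a)@bx,(p[:2]-a)@by, "ang past ptr", np.degrees(np.arctan2((p[:2]-a)@by,-(p[:2]-a)@bx)))
E
```

```text
ball [0.46164318 0.15420916 0.067     ] base 0.0004951666315692048 0.07247902188087932 ang past ptr 90.39143073433199
mark [0.43943578 0.05014115 0.026     ] base -0.0373123702206583 -0.02698698218261054 ang past ptr -35.877151931171674
```

First notch: bears at about 3 N with the mark at y ≈ −0.034. Next is the second notch.

```bash
python3 -m jog '0 0 0 0 0 2;0 0 0 0 0 2;0 0 0 0 0 2;0 0 0 0 0 2;0 0 0 0 0 2;0 0 0 0 0 2;0 0 0 0 0 2;0 0 0 0 0 2;0 0 0 0 0 2;0 0 0 0 0 2' >/dev/null; python3 st.py;  python3 -m jog '0 0 0 0 0 2;0 0 0 0 0 2;0 0 0 0 0 2;0 0 0 0 0 2;0 0 0 0 0 2;0 0 0 0 0 0;0 0 0 0 0 0;0 0 0 0 0 0' >/dev/null; python3 st.py; python3 -m jog '0 0 0 0 0 -0.5;0 0 0 0 0 -0.5;0 0 0 0 0 -0.5' >/dev/null; python3 st.py .14 && python3 -m jog '0 0 0 0 0 -0.5' >/dev/null && python3 st.py .14 && python3 -m jog '0 0 0 0 0 -0.5' >/dev/null && python3 st.py .14 && python3 -m jog '0 0 0 0 0 -0.5' >/dev/null && python3 st.py .14 && python3 -m jog '0 0 0 0 0 -0.5' >/dev/null && python3 st.py .14 && python3 -m jog '0 0 0 0 0 -0.4' >/dev/null && python3 st.py .14 && python3 -m jog '0 0 0 0 0 -0.4' >/dev/null && python3 st.py .14 && python3 -m jog '0 0 0 0 0 -0.4' >/dev/null && python3 st.py .14
```

```text
26.23 head 140.67 tcp [0.4721 0.0813 0.096 ] F [-0.12  2.78  5.61] M [0.56  0.141 0.102] w 0.011 j6 0.716 e6 -0.206
26.9 head 130.74 tcp [0.4721 0.0813 0.0961] F [-0.21  3.49  5.47] M [ 0.518  0.138 -0.043] w 0.0114 j6 0.889 e6 -0.06
27.15 head 132.26 tcp [0.4721 0.0813 0.096 ] F [-0.36  3.74  5.32] M [ 0.588  0.143 -0.026] w 0.0113 j6 0.863 e6 0.007
27.23 head 132.76 tcp [0.4721 0.0813 0.096 ] F [-0.74  3.33  6.49] M [ 0.575  0.082 -0.014] w 0.011 j6 0.854 e6 0.006
27.32 head 133.26 tcp [0.4721 0.0813 0.096 ] F [-0.78  4.2   6.12] M [ 0.583  0.105 -0.05 ] w 0.011 j6 0.845 e6 0.007
27.4 head 133.76 tcp [0.4721 0.0813 0.096 ] F [-0.64  3.63  4.98] M [ 0.526  0.102 -0.069] w 0.0114 j6 0.836 e6 -0.0
27.48 head 134.26 tcp [0.4721 0.0813 0.096 ] F [-1.03  2.88  6.19] M [ 0.542  0.119 -0.104] w 0.0111 j6 0.828 e6 -0.04
GUARD e6
```

```bash
python3 -m jog '0 0 0 0 0 -0.3' >/dev/null; python3 st.py;  python3 avg.py 2; python3 -m jog '0 0 0 0 0 -0.2;0 0 0 0 0 0' >/dev/null; python3 st.py;  python3 avg.py 4; python3 - <<'E'
from h import *
s,im,d=shot("wrist","w17")
E
```

```text
27.57 head 134.55 tcp [0.4721 0.0813 0.096 ] F [0.21 2.35 6.02] M [ 0.52   0.123 -0.119] w 0.0113 j6 0.823 e6 -0.118
avg Mz,F [-0.091 -0.455  2.791  6.02 ] sd 0.028 t 27.6667
27.83 head 134.73 tcp [0.4721 0.0813 0.0961] F [-0.36  2.62  5.76] M [ 0.619  0.081 -0.087] w 0.0113 j6 0.82 e6 -0.14
avg Mz,F [-0.122 -0.152  3.381  6.121] sd 0.028 t 28.0333
```

View pics/w17.png

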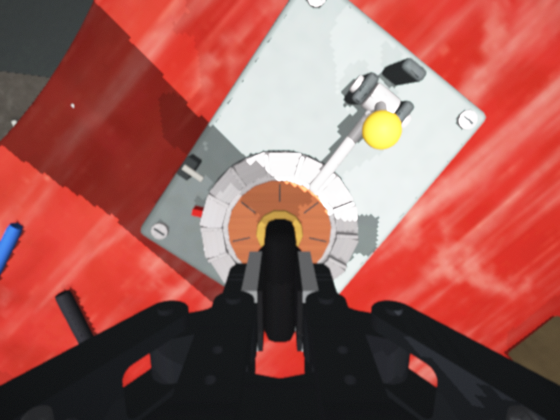

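```bash
python3 -m jog '0 0 0 0 0 -0.3;0 0 0 0 0 0' >/dev/null; python3 st.py;  python3 avg.py 5
```

```text
28.25 head 135.02 tcp [0.4721 0.0813 0.096 ] F [-0.15  3.28  5.55] M [ 0.542  0.099 -0.206] w 0.011 j6 0.814 e6 -0.19
avg Mz,F [-0.175 -0.161  3.252  5.992] sd 0.031 t 28.5
```

Second notch: about 3.5 N. On to the third.

```bash
python3 -m jog '0 0 0 0 0 2;0 0 0 0 0 2;0 0 0 0 0 2;0 0 0 0 0 2;0 0 0 0 0 2;0 0 0 0 0 2;0 0 0 0 0 2;0 0 0 0 0 2;0 0 0 0 0 2;0 0 0 0 0 2' >/dev/null; python3 st.py;  python3 -m jog '0 0 0 0 0 2;0 0 0 0 0 2;0 0 0 0 0 2;0 0 0 0 0 2;0 0 0 0 0 2;0 0 0 0 0 0;0 0 0 0 0 0;0 0 0 0 0 0' >/dev/null; python3 st.py; python3 -m jog '0 0 0 0 0 -0.5;0 0 0 0 0 -0.5;0 0 0 0 0 -0.5' >/dev/null; python3 st.py .14 && python3 -m jog '0 0 0 0 0 -0.5' >/dev/null && python3 st.py .14 && python3 -m jog '0 0 0 0 0 -0.5' >/dev/null && python3 st.py .14 && python3 -m jog '0 0 0 0 0 -0.5' >/dev/null && python3 st.py .14 && python3 -m jog '0 0 0 0 0 -0.5' >/dev/null && python3 st.py .14 && python3 -m jog '0 0 0 0 0 -0.4' >/dev/null && python3 st.py .14 && python3 -m jog '0 0 0 0 0 -0.4' >/dev/null && python3 st.py .14 && python3 -m jog '0 0 0 0 0 -0.4' >/dev/null && python3 st.py .14
```

```text
29.33 head 114.97 tcp [0.4721 0.0813 0.096 ] F [0.16 2.3  5.98] M [0.535 0.092 0.096] w 0.0112 j6 1.164 e6 -0.206
30.0 head 105.04 tcp [0.4721 0.0813 0.096 ] F [0.27 3.81 5.48] M [ 0.638  0.083 -0.079] w 0.0112 j6 1.338 e6 -0.061
30.25 head 106.56 tcp [0.4721 0.0813 0.096 ] F [-0.4   2.83  4.96] M [ 0.578  0.138 -0.024] w 0.011 j6 1.311 e6 0.007
30.33 head 107.07 tcp [0.4721 0.0813 0.096 ] F [0.2  2.87 5.06] M [ 0.595  0.075 -0.095] w 0.0118 j6 1.302 e6 0.006
30.42 head 107.56 tcp [0.4721 0.0813 0.096 ] F [0.57 2.28 6.09] M [ 0.554  0.092 -0.078] w 0.0112 j6 1.294 e6 0.006
30.5 head 108.07 tcp [0.4721 0.0813 0.096 ] F [0.03 3.19 6.54] M [ 0.578  0.089 -0.063] w 0.0113 j6 1.285 e6 -0.001
30.58 head 108.56 tcp [0.4721 0.0813 0.096 ] F [0.41 2.72 5.39] M [ 0.504  0.109 -0.112] w 0.0113 j6 1.276 e6 -0.042
GUARD e6
```

```bash
python3 -m jog '0 0 0 0 0 -0.4' >/dev/null; python3 st.py;  python3 avg.py 2; python3 -m jog '0 0 0 0 0 -0.3;0 0 0 0 0 0' >/dev/null; python3 st.py;  python3 avg.py 5; python3 - <<'E'
from h import *
s,im,d=shot("wrist","w18")
E
```

```text
30.67 head 108.95 tcp [0.4722 0.0813 0.0961] F [-1.04  3.5   5.21] M [ 0.532  0.123 -0.15 ] w 0.0109 j6 1.269 e6 -0.111
avg Mz,F [-0.131 -0.631  3.219  5.323] sd 0.019 t 30.7667
30.93 head 109.23 tcp [0.4722 0.0813 0.0961] F [0.46 3.73 5.55] M [ 0.53   0.074 -0.191] w 0.0108 j6 1.265 e6 -0.176
avg Mz,F [-0.152  0.367  3.346  5.782] sd 0.03 t 31.1833
```

View pics/w18.png

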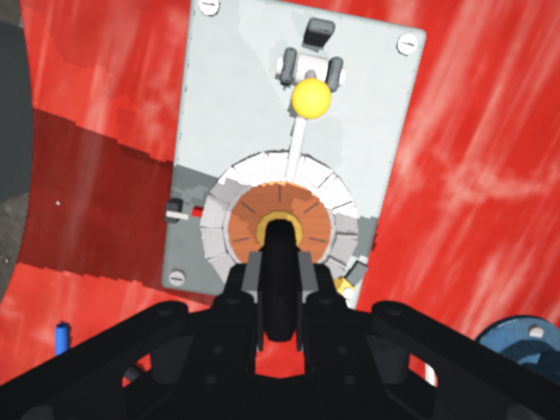

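The mark (199,212) is level with the pointer (177,215). One small nudge for margin, then I'll ease off, release and lift.

```bash
python3 -m jog '0 0 0 0 0 -0.15;0 0 0 0 0 0' >/dev/null; python3 avg.py 5; python3 -m jog '0 0 0 0 0 0.3;0 0 0 0 0 0;0 0 0 0 0 0' >/dev/null;python3 st.py; python3 -m jog '0 0 0 0 0 0;0 0 0 0 0 0;0 0 0 0 0 0;0 0 0 0 0 0;0 0 -1.5 0 0 0;0 0 -3 0 0 0;0 0 -3 0 0 0;0 0 -2 0 0 0;0 0 0 0 0 0;0 0 0 0 0 0' 4;  python3 - <<'E'
from h import *
s,im,d=shot("wrist","w19"); cv2.imwrite("pics/w19c.png",cv2.resize(im[30:290,160:400],None,fx=2.3,fy=2.3,interpolation=cv2.INTER_CUBIC))
shot("top","t19")
E
```

```text
avg Mz,F [-0.2   -0.141  3.602  5.562] sd 0.029 t 31.65
31.9 head 109.08 tcp [0.4722 0.0813 0.0961] F [0.24 4.01 5.41] M [ 0.584  0.108 -0.139] w 0.0113 j6 1.267 e6 -0.108
clock: 32.73
tcp_pos: [0.4718, 0.0804, 0.1906]
orientation: [[-0.327, 0.945, 0.003], [0.945, 0.327, -0.0], [-0.001, 0.003, -1.0]]
contact_force: [0.2, 0.1, -0.5]
width: 0.0402
```

View pics/w19.png

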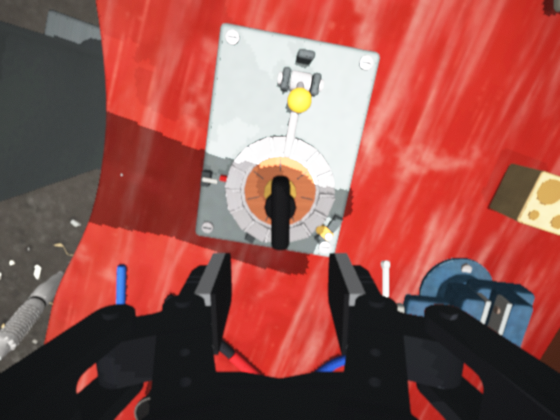

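View pics/t19.png

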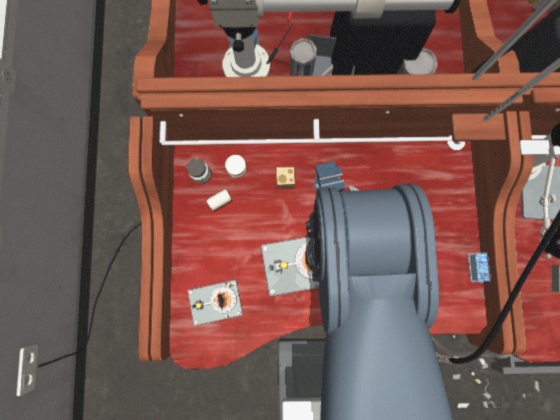

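```bash
python3 - <<'E'
from h import *
im,d,K,R,t=load("pics/w19.npz")
a=np.array([.4722,.0825]); by=np.array([-.1524,.9883]); bx=np.array([.9883,.1524])
for n,q,z in [("ball",(299,101),.067),("mark",(224,179),.026),("ptr",(217,181),.03)]:
    p=plane(*q,z,K,R,t); print(n,p,"base",(p[:2]-a)@bx,(p[:2]-a)@by)
E
python3 -m jog '0 0 0 0 0 0;0 0 0 0 0 0;0 0 0 0 0 0' | head -1
python3 -c "from plant import robot; print(robot.sign_off())"
```

```text
ball [0.46148461 0.15206179 0.067     ] base 1.1197417644332041e-05 0.0703809381660777
mark [0.42713723 0.07774869 0.026     ] base -0.04525963363115277 0.0021718490460125115
ptr [0.42270951 0.07535296 0.03      ] base -0.05000066206648027 0.0004789289625292982
clock: 33.08
the job is handed in; nothing more can be done
None
```

I finished the job on the larger dividing head (its plate measured 172 × 125 mm) and handed it in at 33.1 s; no verdict was reported. Forces are my estimates from wrist moment, not direct contact readings.

| Step | What happened | Last check |
|---|---|---|
| Lever out | Pushed past balance with closed fingers | Images show the ball beyond the pivot |
| Dial back | Turned anticlockwise until it bore on the stop | About 3.6 N |
| Lever in | Tipped back before the first notch | Ball y about 72.6 mm, mark y about −42.5 mm |
| First notch | Advanced, eased back onto the pawl | About 3 N, mark y about −34 mm (from the wing angle) |
| Second notch | Advanced, eased back onto the pawl | About 3.5 N, mark position not measured |
| Third notch | Advanced, eased back onto the pawl | About 4 N, mark level with the pointer |

**Final state:** The mark is at y about +2 mm, within the 8.5 mm allowed. The ball is at y about 70.4 mm, in the notch. The gripper is open and about 95 mm above its grip height.

**What went wrong or disagreed:**
- **First knob grip:** the fingers closed on the round hub below the wing, so I went higher and took the wing only.
- **First try at tipping the lever in:** the fingertips rode up onto the ball, reading about 12 N at the wrist against the 15 N limit. I backed off, went lower, and it tipped in easily.
- **Dial axis:** my first camera estimate was about 4 mm off in y compared with the grip, so I recentred.
- **Ball in the first notch:** just before easing back, the camera put it at 72.5 mm, slightly over the 71.8 mm limit. That is within the few millimetres of camera error, and I did not re-measure it while the dial was bearing.
- **Bystanders:** I checked them only by eye, and nothing looked moved. The marker was partly hidden by the arm in the last pictures.

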